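# Change over the hold-down clamp to the next three bars

### The arm

A 7-joint arm with a two-finger parallel gripper is mounted at the origin on a cart in front of the work surface, level with it; the furniture and walls round the work are solid. World frame = base frame: x ahead of the robot, y to its left, z up, the work surface at z = 0. Lengths are in mm, angles in rad, forces in N, time in s.
With the tool pointing down it reaches from about 400 to 875 mm from the base axis. Payload 4.4 kg.
Tool frame: the origin (TCP) lies at the very end of the fingers, on their centre line; the grasp point (between the pads) lies 19 mm behind it (ctrl.grip_depth is the distance from the TCP to the grasp point, in mm); z points along the fingers, x is the direction in which the jaws open and shut, and the axes are right-handed (so a half turn about z gives the same grasp; the last joint's range is limited). The gripper opens to 85 mm and grips with 20 to 120 N. Pads are 22 mm wide; open, the fingers measure 114 mm over their backs; the gripper's body (76 mm by 85 mm) begins 54 mm behind the grasp point. The pads swing forward as they close: fully open they stand 13 mm farther back than shut.
Start: joints at [1.067, 0.628, 0.038, 1.517, -0.027, 0.996, -0.02], TCP at [275.594, -588.698, 231.313] pointing down, gripper open.
Joint ranges: [-3.06, 3.06], [-0.37, 2.12], [-1.25, 1.32], [0.18, 2.47], [-1.1, 4.24], [0.23, 1.98], [-2.94, 2.94]. Speed limits (rad/s): [2.57, 2.57, 3.14, 3.14, 3.14, 3.14, 3.14].

### API

Orientations are given as [roll, pitch, yaw] about the fixed x, y, z axes, in that order (R = Rz(yaw) Ry(pitch) Rx(roll)).
In Python, from cell import ctrl gives the robot as it stands.
- The arm moves only by the shell command python3 -m creep 'ROWS'. ROWS is JSON, a list of rows, each an object with "hand": the opening, from 0 (shut) to 1 (fully open); "travel": the shift along the tool's x, y, z in cm, a list of three; "angular": the turn, a rotation vector about the tool's x, y, z in degrees, a list of three. In form: [{"hand": hand, "travel": [tx, ty, tz], "angular": [rx, ry, rz]}, ...]. A call has 1 to 20 rows; each row is the pose to reach, as a shift and turn from the pose measured when the call began, along the tool's axes at that moment; what a row does not reach only later rows make up. A row lasts 1/10 s, in which the tool goes at most 50 mm and 8.59 degrees, less where a joint would pass 70% of its speed; a pose out of reach is approached as far as the arm can. A call with a gripper value outside its range is refused whole. The fingers move at their own pace and stop on an object; the grip force is fixed at half the most. Time passes only in rows, so rows that repeat a pose let the fingers close. It gives the time, the measured TCP pose, the force and the opening at its end, in the units of the state.
- ctrl.read_state(): the state, without advancing time (a new reading comes with each control period).
- ctrl.get_image(name): name is "scene" or "top" or "wrist"; returns a dict with "frame" (384x512x3 uint8, red, green, blue), "fx", "fy", "cx", "cy" (pixels), "origin" and "orientation" of the camera in the world. Camera axes: x right, y down, z forward; pixel columns grow to the right and rows downward; lengths in mm; the calibration is good to about 2 mm. A picture is of the moment at which its call begins. There is no depth.
- ctrl.finish_job(): hands the job in, once; it reports no verdict.
Trained networks look in the newest picture that a camera, given by its name, has taken for a name from the list of things; names that differ only in an ending like _2 or _b are one class to them, and where a whole thing is asked for, a point or a joint stands for the part that bears it (a point fixed in the world has none). Each returns a list of dicts, best first, with "confidence" (0 to 1); they miss things now and then, are a little off and sometimes report something else, mostly with a low value. They report only what shows in the picture. A call takes as long as a camera call. They do not tell look-alikes from the thing itself.
- ctrl.regions_of(camera, thing): "region" (384x512 bool, what is visible of it).
- ctrl.spot_point(camera, thing): "at" ([x, y, z] in mm, in world coordinates, good to about 4 mm: a listed point, or the origin of a listed thing).
The state is a dict: "clock": time; "qpos": joint angles; "qd": joint speeds; "tau": joint torques, N m; "eef_pos": TCP position; "tool_rot": TCP orientation; "force": force on the tool from outside, world axes, zero at the start; "torque": the same for the moment, N m; "width": finger opening in mm.
Only numpy, scipy, OpenCV 4.12 (cv2) and the standard library are available. Lean on these libraries where they do the work, as an engineer would, in place of code of your own. Each camera call takes 0.05 s, during which the arm holds its last target. There are 200 camera calls.

### The job

Change over the hold-down clamp: lift every finished bar (blue band) out of it into the blue tray, then lay exactly three of the plain bars flat and side by side on the rubber bed, each pointing away from you toward the shaft and centred under where the pad comes down, with the other plain bar left off the clamp. Then pinch the lever's grip so that the red release button is held in, swing the lever all the way down to its stop, and let go so that it locks down on the bars. Leave the other tools on the bench where they are.

Things in the scene. Friction and masses are not known exactly. Their poses are not given: they have to be found in the camera images.
- clamp: hold-down clamp, fixed. Origin: on the table under the centre of its bed; x points away from the robot toward the shaft, y left along the shaft, z up. Shaft along y at x = 115, 80 up (mm), with bearing cheeks 105 high at its ends. It carries the lever (right side, plane y = -135) and a cross bar with the pad. A notched disc, radius 66 about the shaft, stands at y = -144 to -160
- clamp_bed (a point): centre of the bed's top: flat black rubber, 130 (clamp x) x 200 (y) mm, 20 mm above the table. Three bars fit side by side, 64 mm between centres, long sides along the clamp's x
- pad (a point): middle of the pad's face: rubber, 190 mm wide along the clamp's y, 24 mm broad, sprung 12 mm, on the green cross bar. Comes down across the middle of the bed (clamp x = 0) on to bars there, pressing with about 13 N. With the lever up it stands behind the bed: everything there is at clamp x = 95 mm or more, up to 215 mm high
- lever_hinge (a point): point on the shaft's axis in the lever's plane, 80 mm above the table; the lever turns about the clamp's y axis through it. At lever angle q the grip centre lies 180 mm from here, at an elevation of 1.745 - q rad above the clamp's -x direction
- lever_grip (a point): centre of the lever's black grip, at the release button, 180 mm from lever_hinge. The grip is 24 mm wide (along the clamp's y), 26 deep, and runs from 132 to 212 mm from the hinge. The red button, 22 mm across, stands 8 mm out of its right side (clamp -y) here: pinching the grip here across the clamp's y pushes it in
- clamp_lever (a joint): lever angle, rad: 0 = up (10 degrees back from vertical), growing toward the robot and down; level at 1.745, stop at 1.765. A pawl locks it in seven notches 0.291 apart, from 0 to 1.745 (play 0.025, 0.07 under 25 N); it turns, either way, only while the button is held in; friction 3 N at the grip. In the last 0.1 rad the pad pushes back, up to 9 N at the grip
- clamp_release (a joint): travel of the red release button, m: 0 = out (pawl home in a notch), 0.008 = fully in (6 N); pawl free above about 0.006. If let go between notches it stays part-way in until the lever moves into one
- done_tray: open blue plastic tray for drilled bars, fixed, 215 (x) x 150 (y) mm and 24 high, walls 5 mm, floor 5 mm thick. Origin: centre of its underside, x along its long side. Three bars fit lying along its y, 60 mm between centres
- drilled_0_mid (a point): drilled (finished) bar with a broad blue band round its middle; box-section aluminium bar 100 long x 30 wide x 24 high, 0.09 to 0.18 kg. The point is the bar's centre, 12 mm above what it lies on; x runs along the bar, y across its 30 mm width, z up. May be absent
- drilled_1_mid (a point): drilled (finished) bar with a broad blue band round its middle; box-section aluminium bar 100 long x 30 wide x 24 high, 0.09 to 0.18 kg. The point is the bar's centre, 12 mm above what it lies on; x runs along the bar, y across its 30 mm width, z up. May be absent
- drilled_2_mid (a point): drilled (finished) bar with a broad blue band round its middle; box-section aluminium bar 100 long x 30 wide x 24 high, 0.09 to 0.18 kg. The point is the bar's centre, 12 mm above what it lies on; x runs along the bar, y across its 30 mm width, z up. May be absent
- plain_0_mid (a point): plain (not yet drilled) bare bar without band; box-section aluminium bar 100 long x 30 wide x 24 high, 0.09 to 0.18 kg. The point is the bar's centre, 12 mm above what it lies on; x runs along the bar, y across its 30 mm width, z up
- plain_1_mid (a point): plain (not yet drilled) bare bar without band; box-section aluminium bar 100 long x 30 wide x 24 high, 0.09 to 0.18 kg. The point is the bar's centre, 12 mm above what it lies on; x runs along the bar, y across its 30 mm width, z up
- plain_2_mid (a point): plain (not yet drilled) bare bar without band; box-section aluminium bar 100 long x 30 wide x 24 high, 0.09 to 0.18 kg. The point is the bar's centre, 12 mm above what it lies on; x runs along the bar, y across its 30 mm width, z up
- plain_3_mid (a point): plain (not yet drilled) bare bar without band; box-section aluminium bar 100 long x 30 wide x 24 high, 0.09 to 0.18 kg. The point is the bar's centre, 12 mm above what it lies on; x runs along the bar, y across its 30 mm width, z up
- driver_green: green-handled screwdriver, bystander, 27x223x27
- hold_weight: cast iron weight, bystander, 35x55x71
- marker_red: red marker pen, bystander, 14x135x16
Mind the look-alikes: they are no part of the job. Leave any pink look-alike of the part that bears plain_0_mid alone. Leave any orange look-alike of the part that bears plain_1_mid alone.

How it is judged:
By the outcome, as a careful person would: the job done as asked, in the order asked, and still so for the second after the job is handed in, with the robot touching nothing.
Of drilled_0, drilled_1, drilled_2 only 1 to 3 are there at a start; the rules pass over those that are not, and their reading is None.
At some moment in a run one of plain_0, plain_1, plain_2, plain_3, drilled_0, drilled_1, drilled_2 may be knocked a few centimetres aside while the robot is not near it.
Once in a run the grip may slacken for a moment while it holds something.
It also fails if it takes over 210 s, if anything falls off the work surface, if the arm or the gripper's body presses on something with over 40 N, if the wrist force passes 120 N, or if a joint passes its speed limit or range.

## Working session

There is one attempt and no reset: what is moved stays moved. The work goes in short steps, Python scripts to look and compute and a shell command to move; the robot and the scene stay as the last step left them, time stands still between calls to the robot, and variables do not carry over. Pictures are saved under pics/ and viewed, about 12 in all and at most 16, crops included, and the job is handed in when it is done.

```bash
ls; mkdir -p pics
python3 - <<'E'
from cell import ctrl
import cv2, numpy as np
s=ctrl.read_state(); print({k:np.round(v,3).tolist() for k,v in s.items()})
for c in("scene","top"):
    i=ctrl.get_image(c); cv2.imwrite(f"pics/{c}0.png",i["frame"][:,:,::-1]); print(c,i["fx"],i["cx"],i["cy"],np.round(i["origin"]),np.round(i["orientation"],3).tolist())
    for t in ["clamp","clamp_bed","pad","lever_hinge","lever_grip","done_tray","drilled_0_mid","plain_0_mid","driver_green","hold_weight","marker_red"]:
        print(t,[(np.round(d["at"]).tolist(),round(d["confidence"],2)) for d in ctrl.spot_point(c,t)])
E
```

```text
pics
{'clock': 0.0, 'qpos': [1.067, 0.629, 0.038, 1.518, -0.027, 0.996, -0.02], 'qd': [0.0, 0.001, -0.001, 0.0, -0.001, -0.0, 0.001], 'tau': [0.0, -56.34, 1.226, -19.344, 0.011, 0.011, 0.0], 'eef_pos': [275.352, -588.08, 230.365], 'tool_rot': [3.142, 0.002, -1.133], 'force': [-0.448, 0.619, 0.148], 'torque': [0.106, 0.021, 0.028], 'width': 85.318}
scene 483.12549650381874 249.85040614294817 189.39914594122794 [  -42. -1009.  1547.] [-2.428, 0.008, -0.491]
clamp [([544.0, -23.0, 0.0], 0.67), ([632.0, -35.0, 198.0], 0.56)]
clamp_bed [([539.0, -25.0, 19.0], 0.88)]
pad [([437.0, 378.0, 16.0], 0.61)]
lever_hinge [([638.0, -169.0, 83.0], 0.59)]
lever_grip [([671.0, -176.0, 255.0], 0.9)]
done_tray []
drilled_0_mid [([547.0, -88.0, 31.0], 0.53)]
plain_0_mid [([429.0, 235.0, 12.0], 0.38)]
driver_green [([736.0, 272.0, -0.0], 0.69)]
hold_weight [([692.0, -345.0, 1.0], 0.75), ([598.0, 338.0, 11.0], 0.3)]
marker_red []
top 458.5015772325133 257.0950249630798 193.02867108203574 [ 244.   79. 1673.] [-2.959, -0.018, -1.578]
clamp [([542.0, -25.0, 2.0], 0.96)]
clamp_bed [([540.0, -21.0, 17.0], 0.89), ([698.0, -345.0, 1.0], 0.34)]
pad [([636.0, -37.0, 202.0], 0.76), ([543.0, -24.0, 3.0], 0.16)]
lever_hinge [([639.0, -172.0, 82.0], 0.84)]
lever_grip [([670.0, -180.0, 258.0], 0.69)]
done_tray []
drilled_0_mid [([546.0, -90.0, 33.0], 0.63), ([542.0, -24.0, 2.0], 0.34)]
plain_0_mid [([431.0, 237.0, 15.0], 0.77), ([353.0, 135.0, 13.0], 0.61)]
driver_green [([735.0, 265.0, -0.0], 0.69), ([543.0, -26.0, 2.0], 0.17)]
hold_weight [([694.0, -345.0, 4.0], 0.57)]
marker_red [([330.0, 278.0, 2.0], 0.46)]
```

Run:
```python
import cv2
for c in("scene","top"):
    i=cv2.imread(f"pics/{c}0.png"); cv2.imwrite(f"pics/{c}0b.png",cv2.resize(i,(800,600),interpolation=cv2.INTER_CUBIC))
```

```text
(no output)
```

View pics/scene0b.png

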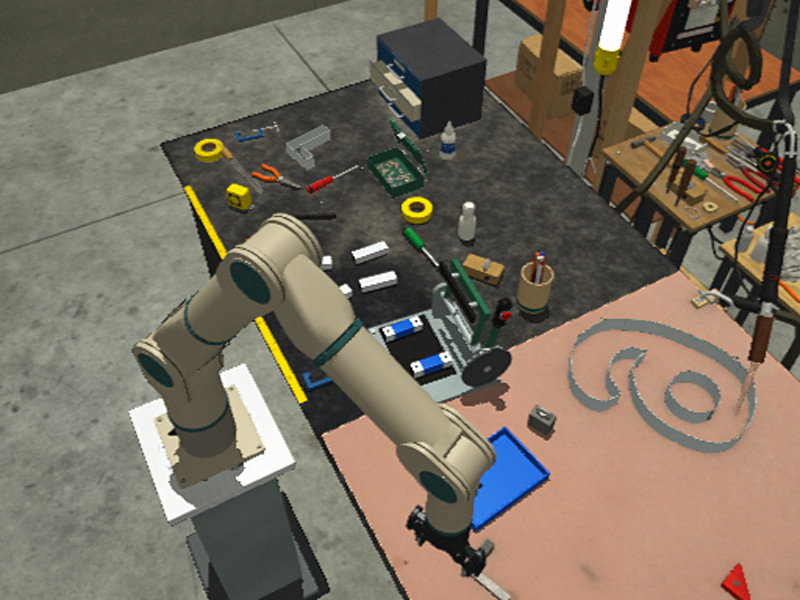

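View pics/top0b.png

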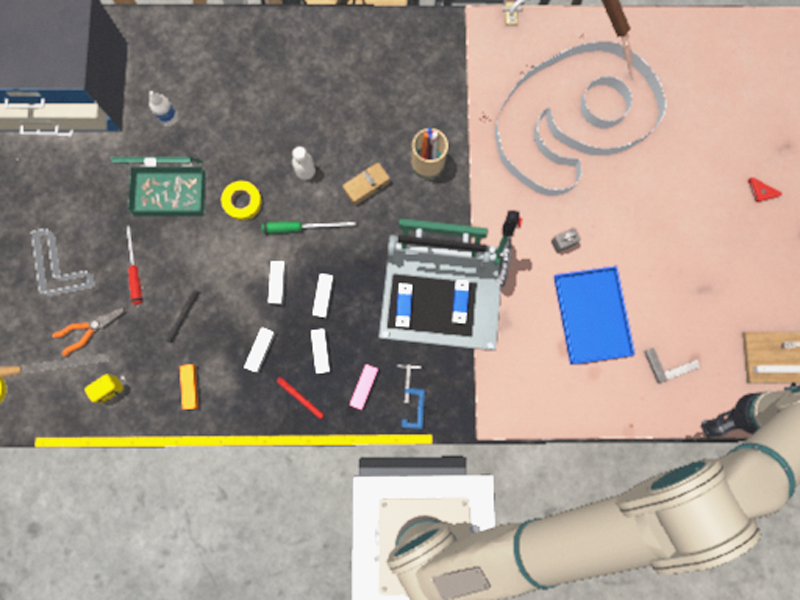

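Two drilled bars on the bed (top view px (404,305), (461,301)). There are four plain bars at (277,282), (323,295), (259,350), (320,351). Look-alikes to leave: orange (188,387), pink (364,387). The tray is at (594,315). Now measuring geometry from the top view.

```bash
cat > h.py <<'E'
from cell import ctrl
import cv2, numpy as np
from scipy.spatial.transform import Rotation as R
def rot(o): return R.from_euler('xyz',o)
def toplane(im,uv,z):
    uv=np.atleast_2d(np.float64(uv)); d=np.c_[(uv[:,0]-im["cx"])/im["fx"],(uv[:,1]-im["cy"])/im["fy"],np.ones(len(uv))]
    d=rot(im["orientation"]).apply(d); o=np.array(im["origin"]); return (o+d*((z-o[2])/d[:,2])[:,None])[:,:2]
def rect(im,mask,z):
    """min-area rectangle of a mask on plane z: centre, long, short, yaw of long side (deg)"""
    c=max(cv2.findContours(mask.astype(np.uint8),cv2.RETR_EXTERNAL,cv2.CHAIN_APPROX_NONE)[0],key=cv2.contourArea)
    P=toplane(im,c[:,0,:],z).astype(np.float32); (x,y),(w,h),a=cv2.minAreaRect(P)
    if w<h: w,h,a=h,w,a+90
    return np.round([x,y,w,h,(a+90)%180-90],1)
def blobs(im,mask,z,amin=60,amax=5000):
    n,l,st,_=cv2.connectedComponentsWithStats(mask.astype(np.uint8))
    return [(st[i][:4].tolist(),rect(im,l==i,z)) for i in range(1,n) if amin<st[i][4]<amax]
def white(f): 
    f=f.astype(int); return (f.min(2)>150)&(f.max(2)-f.min(2)<40)
def blue(f):
    f=f.astype(int); return (f[:,:,2]>120)&(f[:,:,0]<80)
def black(f): return f.max(2)<30
E
python3 - <<'E'
from h import *
im=ctrl.get_image("top"); f=im["frame"]
roi=np.zeros(f.shape[:2],bool); roi[160:245,150:320]=1
print("white");[print(*b) for b in blobs(im,white(f)&roi,24,40,1000)]
roi2=np.zeros_like(roi); roi2[160:245,235:420]=1
print("blue z24/44");[print(*b) for b in blobs(im,blue(f)&roi2,24,30)]
for t in ["clamp","drilled_0_mid","plain_0_mid","done_tray"]:
    for d in ctrl.regions_of("top",t): print(t,round(d["confidence"],2),rect(im,d["region"],24),d["region"].sum())
# drilled: blue+white blob on bed
b=(white(f)|blue(f))&roi2; b[:,:245]=0; b[:,312:]=0
print("drl");[print(*x) for x in blobs(im,b,44,40,2000)]
bed=(f.max(2)<60); q=np.zeros_like(roi); q[172:217,246:310]=1
print("bed",rect(im,cv2.morphologyEx((bed&q).astype(np.uint8),cv2.MORPH_CLOSE,np.ones((15,15))),20))
E
```

```text
white
[276, 160, 26, 5] [666.7 -70.7  93.7  13.9  83.3]
[306, 160, 12, 7] [ 660.6 -155.8   41.1   22.9   89.8]
[171, 167, 11, 27] [598.2 343.1  98.4  33.2  -2. ]
[281, 169, 24, 6] [628.2 -84.5  85.7  13.5  82.9]
[200, 175, 13, 28] [566.4 233.9 101.9  32.8  -9.5]
[255, 181, 9, 7] [581.8  39.6  29.5  22.5  89.8]
[289, 200, 10, 7] [510.6 -85.7  33.2  22.2  89.7]
[253, 202, 9, 7] [503.8  47.6  29.2  22.1  89.7]
[156, 209, 19, 29] [439.1 378.6 102.3  33.5 -21.6]
[199, 210, 12, 29] [435.  238.2 102.2  32.1   7.9]
[260, 233, 9, 12] [381.9  23.3  39.5  28.8  -0.5]
[230, 234, 11, 11] [377.2 127.4  39.8  22.7 -21.8]
blue z24/44
[355, 171, 50, 62] [ 515.7 -401.3  211.9  150.3    8. ]
[290, 186, 10, 14] [549.7 -90.2  48.3  33.1  -1.4]
[258, 189, 6, 14] [539.6  35.   48.4  16.1  -5.2]
clamp 0.77 [612.3 -70.2 338.  308.   -6.4] 5202
drilled_0_mid 0.77 [546.4 -90.7 102.8  32.   -6.1] 238
drilled_0_mid 0.31 [592.7 339.7 101.3  32.9  -1.8] 241
plain_0_mid 0.7 [350.6 134.2 102.2  34.  -21.9] 260
plain_0_mid 0.48 [433.1 236.9  98.   27.4   7.5] 206
done_tray 0.96 [ 514.5 -403.9  216.3  155.2    7.3] 2373
drl
[276, 160, 26, 5] [661.6 -68.9  92.6  13.8  83.3]
[245, 167, 67, 57] [541.1 -32.4 248.4 188.3  83.2]
[281, 169, 24, 6] [623.6 -82.6  84.6  13.4  82.9]
[253, 181, 11, 28] [538.9  43.5 100.6  33.   -4.1]
[260, 233, 9, 12] [380.2  24.   39.   28.5  -0.5]
bed [540.3 -23.2 186.3 124.   82.7]
```

Run:
```python
import cv2
i=cv2.imread("pics/top0.png")[140:260,150:420]; cv2.imwrite("pics/crop1.png",cv2.resize(i,(800,356),interpolation=cv2.INTER_CUBIC))
```

```text
(no output)
```

View pics/crop1.png

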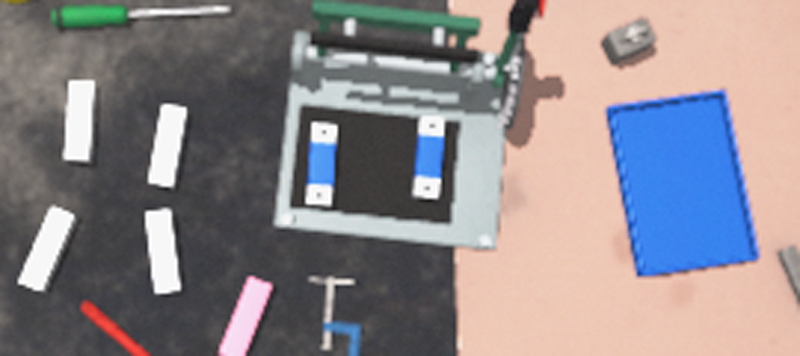

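Two drilled bars, at (539,43) and (546,-90). The plain bars are at (598,343), (566,234), (439,379) and (435,238). Clamp yaw is about -6.8°, the tray is at (515,-402) with yaw 8°, and the pink and orange decoys are clear of all of these. The crop confirms it: blue-banded bars at crop px (321,163) and (429,157). I start with the right-hand drilled bar.

```bash
cat >> h.py <<'E'
def go(p,yaw,s=None):
    """travel (cm) / angular (deg) from the present pose to TCP p, tool down, jaws along yaw (deg, mod 180)"""
    s=s or ctrl.read_state(); Rc=rot(s["tool_rot"]); 
    t=Rc.inv().apply(np.array(p)-s["eef_pos"])/10
    y0=np.degrees(s["tool_rot"][2]); d=(yaw-y0+90)%180-90
    for dd in (d,d-np.sign(d)*180):
        a=(Rc.inv()*R.from_euler('xyz',[180,0,y0+dd],degrees=True)).as_rotvec(degrees=True)
        print("travel",np.round(t,1).tolist(),"ang",np.round(a,1).tolist(), "j1,j7",np.round(s["qpos"][0],2),np.round(s["qpos"][6],2))
E
python3 -c "
from h import *
go([546,-90,180],83.2)"
```

```text
travel [-33.7, -45.6, 5.1] ang [-0.0, 0.0, 31.9] j1,j7 1.07 -0.02
travel [-33.7, -45.6, 5.1] ang [-0.0, -0.0, -148.1] j1,j7 1.07 -0.02
```

```bash
python3 -m creep '[{"hand":0.75,"travel":[-8,-11,1],"angular":[0,0,8]},{"hand":0.75,"travel":[-33.7,-45.6,5.1],"angular":[0,0,31.9]},{"hand":0.75,"travel":[-33.7,-45.6,5.1],"angular":[0,0,31.9]},{"hand":0.75,"travel":[-33.7,-45.6,5.1],"angular":[0,0,31.9]},{"hand":0.75,"travel":[-33.7,-45.6,5.1],"angular":[0,0,31.9]},{"hand":0.75,"travel":[-33.7,-45.6,5.1],"angular":[0,0,31.9]},{"hand":0.75,"travel":[-33.7,-45.6,5.1],"angular":[0,0,31.9]},{"hand":0.75,"travel":[-33.7,-45.6,5.1],"angular":[0,0,31.9]},{"hand":0.75,"travel":[-33.7,-45.6,5.1],"angular":[0,0,31.9]},{"hand":0.75,"travel":[-33.7,-45.6,5.1],"angular":[0,0,31.9]},{"hand":0.75,"travel":[-33.7,-45.6,5.1],"angular":[0,0,31.9]},{"hand":0.75,"travel":[-33.7,-45.6,5.1],"angular":[0,0,31.9]},{"hand":0.75,"travel":[-33.7,-45.6,5.1],"angular":[0,0,31.9]},{"hand":0.75,"travel":[-33.7,-45.6,5.1],"angular":[0,0,31.9]},{"hand":0.75,"travel":[-33.7,-45.6,5.1],"angular":[0,0,31.9]},{"hand":0.75,"travel":[-33.7,-45.6,5.1],"angular":[0,0,31.9]}]'
python3 - <<'E'
from h import *
s=ctrl.read_state(); print(s["eef_pos"],s["tool_rot"],s["width"],s["qpos"])
w=ctrl.get_image("wrist"); cv2.imwrite("pics/w1.png",w["frame"][:,:,::-1]); print(np.round(w["origin"]),np.round(w["orientation"],2))
for c in("wrist","top","scene"):
    for t in("drilled_0_mid","clamp_bed"):print(c,t,[(np.round(d["at"]).tolist(),round(d["confidence"],2)) for d in ctrl.spot_point(c,t)])
E
```

```text
clock: 3.05
eef_pos: [545.2, -92.2, 180.6]
tool_rot: [-3.141, -0.001, -1.693]
force: [0.1, 0.1, 0.0]
width: 64.0
[545.1793202  -92.15847413 180.60984822] [-3.14134420e+00 -7.35649567e-04 -1.69291412e+00] 64.04828275975026 [-0.01054846  0.56064272  0.19142063  1.84959383 -0.14871386  0.74488077
 -1.4311132 ]
[ 617. -101.  323.] [ 2.85 -0.   -1.69]
wrist drilled_0_mid [([549.0, -88.0, 31.0], 0.96)]
wrist clamp_bed [([542.0, -23.0, 17.0], 0.88)]
top drilled_0_mid [([546.0, -90.0, 34.0], 0.68)]
top clamp_bed [([540.0, -22.0, 14.0], 0.79)]
scene drilled_0_mid [([547.0, -88.0, 31.0], 0.53)]
scene clamp_bed [([539.0, -25.0, 19.0], 0.88)]
```

View pics/w1.png

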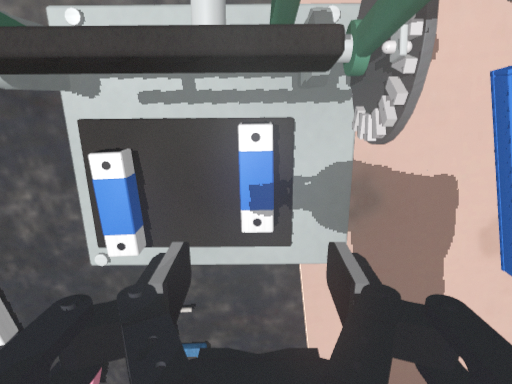

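The wrist view shows drilled bars at px (256,178) and (117,203), with the bed clear. I'll measure them, the bed and the tray from this picture.

```bash
cat >> h.py <<'E'
def bars(im,z,lo=(70,20),hi=(130,45),m=None):
    """rectangles of bar size in a picture on plane z"""
    f=im["frame"]; m=(white(f)|blue(f)) if m is None else m
    m=cv2.morphologyEx(m.astype(np.uint8),cv2.MORPH_CLOSE,np.ones((3,3)))
    return [r for _,r in blobs(im,m,z,60,20000) if lo[0]<r[2]<hi[0] and lo[1]<r[3]<hi[1]]
E
python3 - <<'E'
from h import *
w=ctrl.get_image("wrist"); f=w["frame"]
for r in bars(w,44): print(r)
q=np.zeros(f.shape[:2],bool); q[110:250,75:300]=1
m=(f.max(2)<60)&q
m=cv2.morphologyEx(m.astype(np.uint8),cv2.MORPH_OPEN,np.ones((5,5)))
m=cv2.morphologyEx(m,cv2.MORPH_CLOSE,np.ones((45,45)))
for c in [[80,120],[292,119],[293,246],[92,246]]: print(toplane(w,c,20).round(1))
go([549,-89,24],83.2)
E
```

```text
[532.  -90.1  70.8  29.1  -7.6]
[[615.9  64.4]]
[[ 593.8 -127.6]]
[[ 467.1 -117.3]]
[[491.5  87. ]]
travel [-0.2, -0.3, 15.6] ang [-0.0, 0.0, -0.0] j1,j7 -0.01 -1.43
travel [-0.2, -0.3, 15.6] ang [0.0, 0.0, 180.0] j1,j7 -0.01 -1.43
```

```bash
python3 -m creep '[{"hand":0.75,"travel":[-0.2,-0.3,5],"angular":[0,0,0]},{"hand":0.75,"travel":[-0.2,-0.3,10],"angular":[0,0,0]},{"hand":0.75,"travel":[-0.2,-0.3,14],"angular":[0,0,0]},{"hand":0.75,"travel":[-0.2,-0.3,15.6],"angular":[0,0,0]},{"hand":0.75,"travel":[-0.2,-0.3,15.6],"angular":[0,0,0]},{"hand":0,"travel":[-0.2,-0.3,15.6],"angular":[0,0,0]},{"hand":0,"travel":[-0.2,-0.3,15.6],"angular":[0,0,0]},{"hand":0,"travel":[-0.2,-0.3,15.6],"angular":[0,0,0]},{"hand":0,"travel":[-0.2,-0.3,15.6],"angular":[0,0,0]},{"hand":0,"travel":[-0.2,-0.3,15.6],"angular":[0,0,0]},{"hand":0,"travel":[-0.2,-0.3,15.6],"angular":[0,0,0]},{"hand":0,"travel":[-0.2,-0.3,13],"angular":[0,0,0]},{"hand":0,"travel":[-0.2,-0.3,9],"angular":[0,0,0]},{"hand":0,"travel":[-0.2,-0.3,5],"angular":[0,0,0]},{"hand":0,"travel":[-0.2,-0.3,-1],"angular":[0,0,0]},{"hand":0,"travel":[-0.2,-0.3,-2],"angular":[0,0,0]},{"hand":0,"travel":[-0.2,-0.3,-2],"angular":[0,0,0]}]'
python3 - <<'E'
from h import *
w=ctrl.get_image("wrist"); cv2.imwrite("pics/w2.png",w["frame"][:,:,::-1])
u=np.array([np.cos(np.radians(8)),np.sin(np.radians(8))]); c=np.array([515,-402])
for k in(50,-50): print(c+u*k); go([*(c+u*k),200],8)
E
```

```text
clock: 5.15
eef_pos: [551.3, -89.0, 204.6]
tool_rot: [-3.133, 0.0, -1.69]
force: [-0.4, -0.9, -0.2]
width: 28.7
[ 564.51340344 -395.04134495]
travel [30.2, -5.1, 0.2] ang [-0.2, 0.2, 75.2] j1,j7 -0.03 -1.44
travel [30.2, -5.1, 0.2] ang [-0.2, -0.2, -104.8] j1,j7 -0.03 -1.44
[ 465.48659656 -408.95865505]
travel [32.8, 4.6, 0.2] ang [-0.2, 0.2, 75.2] j1,j7 -0.03 -1.44
travel [32.8, 4.6, 0.2] ang [-0.2, -0.2, -104.8] j1,j7 -0.03 -1.44
```

View pics/w2.png

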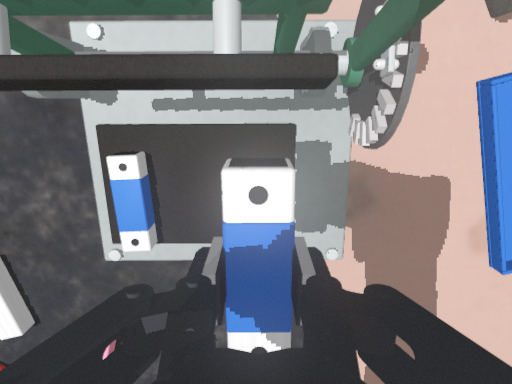

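Bar gripped (28.7 mm wide, seen hanging level). I'm taking it to the far tray slot.

```bash
python3 -m creep '[{"hand":0,"travel":[5,-1,0.2],"angular":[0,0,5]},{"hand":0,"travel":[10,-2,0.2],"angular":[0,0,13]},{"hand":0,"travel":[15,-3,0.2],"angular":[0,0,21]},{"hand":0,"travel":[20,-4,0.2],"angular":[0,0,29]},{"hand":0,"travel":[25,-5.1,0.2],"angular":[0,0,37]},{"hand":0,"travel":[30.2,-5.1,0.2],"angular":[0,0,45]},{"hand":0,"travel":[30.2,-5.1,0.2],"angular":[0,0,53]},{"hand":0,"travel":[30.2,-5.1,0.2],"angular":[-0.2,0.2,61]},{"hand":0,"travel":[30.2,-5.1,0.2],"angular":[-0.2,0.2,69]},{"hand":0,"travel":[30.2,-5.1,0.2],"angular":[-0.2,0.2,75.2]},{"hand":0,"travel":[30.2,-5.1,0.2],"angular":[-0.2,0.2,75.2]},{"hand":0,"travel":[30.2,-5.1,4],"angular":[-0.2,0.2,75.2]},{"hand":0,"travel":[30.2,-5.1,8],"angular":[-0.2,0.2,75.2]},{"hand":0,"travel":[30.2,-5.1,12],"angular":[-0.2,0.2,75.2]},{"hand":0,"travel":[30.2,-5.1,15],"angular":[-0.2,0.2,75.2]},{"hand":0,"travel":[30.2,-5.1,15],"angular":[-0.2,0.2,75.2]}]'
python3 - <<'E'
from h import *
w=ctrl.get_image("wrist"); cv2.imwrite("pics/w3.png",w["frame"][:,:,::-1])
go([564.5,-395,10],8)
E
```

```text
clock: 6.8
eef_pos: [561.6, -391.2, 46.4]
tool_rot: [3.133, -0.008, -3.0]
force: [-0.2, -0.3, -1.4]
width: 28.9
travel [-0.1, -0.2, 4.0] ang [0.2, -0.3, 0.1] j1,j7 0.32 -2.01
travel [-0.1, -0.2, 4.0] ang [0.4, 0.4, -179.9] j1,j7 0.32 -2.01
```

View pics/w3.png

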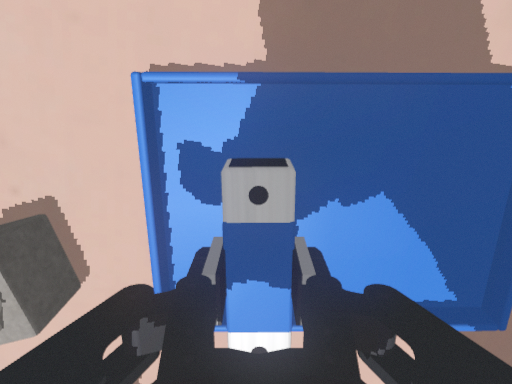

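```bash
python3 -m creep '[{"hand":0,"travel":[-0.1,-0.2,2],"angular":[0.2,-0.3,0]},{"hand":0,"travel":[-0.1,-0.2,3.6],"angular":[0.2,-0.3,0]},{"hand":0,"travel":[-0.1,-0.2,3.6],"angular":[0.2,-0.3,0]},{"hand":0.55,"travel":[-0.1,-0.2,3.6],"angular":[0.2,-0.3,0]},{"hand":0.55,"travel":[-0.1,-0.2,3.6],"angular":[0.2,-0.3,0]},{"hand":0.55,"travel":[-0.1,-0.2,3.6],"angular":[0.2,-0.3,0]},{"hand":0.55,"travel":[-0.1,-0.2,1],"angular":[0.2,-0.3,0]},{"hand":0.55,"travel":[-0.1,-0.2,-3],"angular":[0.2,-0.3,0]},{"hand":0.55,"travel":[-0.1,-0.2,-8],"angular":[0.2,-0.3,0]},{"hand":0.75,"travel":[-0.1,-0.2,-15],"angular":[0.2,-0.3,0]},{"hand":0.75,"travel":[-0.1,-0.2,-15],"angular":[0.2,-0.3,0]},{"hand":0.75,"travel":[-0.1,-0.2,-15],"angular":[0.2,-0.3,0]}]'
python3 - <<'E'
from h import *
w=ctrl.get_image("wrist"); cv2.imwrite("pics/w4.png",w["frame"][:,:,::-1]); t=ctrl.get_image("top")
print([(np.round(d["at"]).tolist(),round(d["confidence"],2)) for d in ctrl.spot_point("wrist","drilled_0_mid")])
print([(np.round(d["at"]).tolist(),round(d["confidence"],2)) for d in ctrl.spot_point("top","drilled_0_mid")])
for z in(24,44): print(z,[r.tolist() for r in bars(t,z)])
go([540,43,200],83.2)
E
```

```text
clock: 8.05
eef_pos: [567.2, -397.5, 205.1]
tool_rot: [-3.136, 0.007, -3.0]
force: [-0.3, -0.3, -0.4]
width: 64.1
[([566.0, -386.0, 15.0], 0.81), ([691.0, -344.0, 4.0], 0.51)]
[([595.0, 342.0, 12.0], 0.51)]
24 [[975.6, 906.7, 128.3, 30.8, 83.3], [895.9, 288.7, 72.2, 41.6, 1.1], [598.2, 343.1, 98.4, 33.2, -2.0], [566.4, 233.9, 101.9, 32.8, -9.5], [587.7, 831.4, 125.9, 21.0, -84.5], [439.1, 378.6, 102.3, 33.5, -21.6], [435.1, 238.0, 102.2, 32.6, 7.9], [351.9, 137.5, 94.3, 24.0, -21.7]]
44 [[966.8, 896.7, 126.7, 30.5, 83.3], [887.9, 286.2, 71.3, 41.1, 1.1], [593.9, 339.9, 97.2, 32.8, -2.0], [562.4, 232.0, 100.7, 32.4, -9.5], [583.6, 822.2, 124.4, 20.8, -84.5], [436.7, 375.0, 101.0, 33.1, -21.6], [432.7, 236.0, 100.9, 32.2, 7.9], [350.6, 136.8, 93.2, 23.7, -21.7]]
travel [-3.7, 43.7, -0.1] ang [0.2, 0.0, -75.1] j1,j7 0.28 -2.08
travel [-3.7, 43.7, -0.1] ang [0.1, -0.2, 104.9] j1,j7 0.28 -2.08
```

```bash
python3 -m creep '[{"hand":0.75,"travel":[-0.4,5,-0.1],"angular":[0,0,-8]},{"hand":0.75,"travel":[-0.8,10,-0.1],"angular":[0,0,-16]},{"hand":0.75,"travel":[-1.2,15,-0.1],"angular":[0,0,-24]},{"hand":0.75,"travel":[-1.6,20,-0.1],"angular":[0,0,-32]},{"hand":0.75,"travel":[-2,25,-0.1],"angular":[0,0,-40]},{"hand":0.75,"travel":[-2.5,30,-0.1],"angular":[0,0,-48]},{"hand":0.75,"travel":[-3,35,-0.1],"angular":[0,0,-56]},{"hand":0.75,"travel":[-3.4,40,-0.1],"angular":[0,0,-64]},{"hand":0.75,"travel":[-3.7,43.7,-0.1],"angular":[0,0,-72]},{"hand":0.75,"travel":[-3.7,43.7,-0.1],"angular":[0.2,0,-78]},{"hand":0.75,"travel":[-3.7,43.7,-0.1],"angular":[0.2,0,-78]},{"hand":0.75,"travel":[-3.7,43.7,-0.1],"angular":[0.2,0,-78]}]'
python3 - <<'E'
from h import *
w=ctrl.get_image("wrist"); cv2.imwrite("pics/w5.png",w["frame"][:,:,::-1])
print([(np.round(d["at"]).tolist(),round(d["confidence"],2)) for d in ctrl.spot_point("wrist","drilled_0_mid")])
f=w["frame"]; print([b for b in blobs(w,blue(f),44,200)])
for d in ctrl.regions_of("wrist","drilled_0_mid"): print(rect(w,d["region"],44))
go([540,43,24],87)
E
```

```text
clock: 9.45
eef_pos: [539.4, 42.3, 199.5]
tool_rot: [3.141, -0.001, -1.643]
force: [0.6, -0.1, -0.4]
width: 64.1
[]
[([255, 164, 21, 41], array([530.6,  35.9,  39.4,  19.2,  -4.1]))]
travel [-0.1, -0.0, 17.6] ang [-0.0, -0.0, -1.1] j1,j7 -0.27 -1.62
travel [-0.1, -0.0, 17.6] ang [-0.0, 0.0, 178.9] j1,j7 -0.27 -1.62
```

View pics/w5.png

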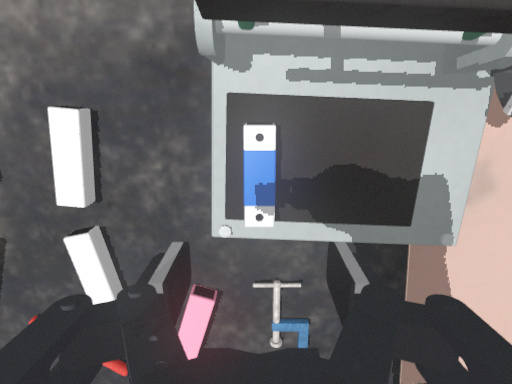

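The left drilled bar is at px (259,175), aligned with the jaws. Bed corners are near (226,93), (433,102), (412,227) and (223,220).

Run:
```python
from h import *
w=ctrl.get_image("wrist")
print(toplane(w,[[259.5,124],[259.5,215],[259.5,170]],44).round(1))
P=toplane(w,[[226,93],[433,102],[412,227],[223,220]],20); print(P.round(1),P.mean(0).round(1))
```

```text
[[587.7  36.8]
 [500.5  43. ]
 [545.4  39.8]]
[[ 616.8   66.5]
 [ 594.4 -130. ]
 [ 466.  -118.3]
 [ 488.6   82.6]] [541.4 -24.8]
```

```bash
python3 -m creep '[{"hand":0.75,"travel":[0.1,0,5],"angular":[0,0,0]},{"hand":0.75,"travel":[0.1,0,10],"angular":[0,0,0]},{"hand":0.75,"travel":[0.1,0,14],"angular":[0,0,0]},{"hand":0.75,"travel":[0.1,0,17.5],"angular":[0,0,0]},{"hand":0.75,"travel":[0.1,0,17.5],"angular":[0,0,0]},{"hand":0,"travel":[0.1,0,17.5],"angular":[0,0,0]},{"hand":0,"travel":[0.1,0,17.5],"angular":[0,0,0]},{"hand":0,"travel":[0.1,0,17.5],"angular":[0,0,0]},{"hand":0,"travel":[0.1,0,17.5],"angular":[0,0,0]},{"hand":0,"travel":[0.1,0,17.5],"angular":[0,0,0]},{"hand":0,"travel":[0.1,0,17.5],"angular":[0,0,0]},{"hand":0,"travel":[0.1,0,14],"angular":[0,0,0]},{"hand":0,"travel":[0.1,0,9],"angular":[0,0,0]},{"hand":0,"travel":[0.1,0,4],"angular":[0,0,0]},{"hand":0,"travel":[0.1,0,0],"angular":[0,0,0]},{"hand":0,"travel":[0.1,0,-0.5],"angular":[0,0,0]},{"hand":0,"travel":[0.1,0,-0.5],"angular":[0,0,0]}]'
python3 -c "
from h import *
go([465.5,-409,200],8)"
```

```text
clock: 11.35
eef_pos: [540.5, 41.4, 207.1]
tool_rot: [-3.137, 0.001, -1.642]
force: [0.6, 0.7, -1.4]
width: 28.6
travel [45.5, 4.3, 0.6] ang [-0.2, 0.2, 77.9] j1,j7 -0.28 -1.62
travel [45.5, 4.3, 0.6] ang [-0.2, -0.2, -102.1] j1,j7 -0.28 -1.62
```

```bash
python3 -m creep '[{"hand":0,"travel":[5,0.5,0.2],"angular":[0,0,6]},{"hand":0,"travel":[10,1,0.2],"angular":[0,0,14]},{"hand":0,"travel":[15,1.5,0.2],"angular":[0,0,22]},{"hand":0,"travel":[20,2,0.2],"angular":[0,0,30]},{"hand":0,"travel":[25,2.5,0.2],"angular":[0,0,38]},{"hand":0,"travel":[30,3,0.2],"angular":[0,0,46]},{"hand":0,"travel":[35,3.5,0.2],"angular":[0,0,54]},{"hand":0,"travel":[40,4.3,0.2],"angular":[0,0,62]},{"hand":0,"travel":[45.5,4.3,0.6],"angular":[-0.2,0.2,70]},{"hand":0,"travel":[45.5,4.3,0.6],"angular":[-0.2,0.2,77.9]},{"hand":0,"travel":[45.5,4.3,0.6],"angular":[-0.2,0.2,77.9]},{"hand":0,"travel":[45.5,4.3,0.6],"angular":[-0.2,0.2,77.9]},{"hand":0,"travel":[45.5,4.3,5],"angular":[-0.2,0.2,77.9]},{"hand":0,"travel":[45.5,4.3,10],"angular":[-0.2,0.2,77.9]},{"hand":0,"travel":[45.5,4.3,15],"angular":[-0.2,0.2,77.9]},{"hand":0,"travel":[45.5,4.3,15],"angular":[-0.2,0.2,77.9]}]'
python3 -c "
from h import *
go([465.5,-409,10.5],8)"
```

```text
clock: 12.95
eef_pos: [462.9, -402.0, 49.4]
tool_rot: [3.127, -0.008, -2.997]
force: [0.3, 0.9, -1.8]
width: 28.6
travel [-0.2, -0.8, 3.9] ang [0.8, -0.5, 0.3] j1,j7 0.41 -1.82
travel [-0.2, -0.8, 3.9] ang [0.8, 1.3, -179.7] j1,j7 0.41 -1.82
```

```bash
python3 -m creep '[{"hand":0,"travel":[-0.2,-0.8,2],"angular":[0.8,-0.5,0]},{"hand":0,"travel":[-0.2,-0.8,3.7],"angular":[0.8,-0.5,0]},{"hand":0,"travel":[-0.2,-0.8,3.7],"angular":[0.8,-0.5,0]},{"hand":0.55,"travel":[-0.2,-0.8,3.7],"angular":[0.8,-0.5,0]},{"hand":0.55,"travel":[-0.2,-0.8,3.7],"angular":[0.8,-0.5,0]},{"hand":0.55,"travel":[-0.2,-0.8,3.7],"angular":[0.8,-0.5,0]},{"hand":0.55,"travel":[-0.2,-0.8,1],"angular":[0.8,-0.5,0]},{"hand":0.55,"travel":[-0.2,-0.8,-3],"angular":[0.8,-0.5,0]},{"hand":0.55,"travel":[-0.2,-0.8,-8],"angular":[0.8,-0.5,0]},{"hand":0.75,"travel":[-0.2,-0.8,-15],"angular":[0.8,-0.5,0]},{"hand":0.75,"travel":[-0.2,-0.8,-15],"angular":[0.8,-0.5,0]},{"hand":0.75,"travel":[-0.2,-0.8,-15],"angular":[0.8,-0.5,0]}]'
python3 - <<'E'
from h import *
w=ctrl.get_image("wrist"); t=ctrl.get_image("top"); s=ctrl.get_image("scene")
a=np.hstack([w["frame"][:,:,::-1],s["frame"][:,:,::-1]]);cv2.imwrite("pics/w6.png",cv2.resize(a,(800,300),interpolation=cv2.INTER_AREA))
print([r.tolist() for r in bars(t,24)])
go([435.5,237.5,150],97.9)
E
```

```text
clock: 14.15
eef_pos: [469.1, -413.5, 203.9]
tool_rot: [-3.136, 0.006, -2.997]
force: [0.4, -0.7, -0.3]
width: 64.3
[[975.7, 907.1, 127.5, 30.8, 83.3], [895.9, 288.7, 72.1, 41.6, 1.1], [598.2, 343.1, 98.4, 33.2, -2.0], [566.4, 233.9, 101.9, 32.8, -9.5], [586.8, 831.3, 126.0, 23.0, -84.5], [439.1, 378.6, 102.3, 33.5, -21.6], [435.1, 238.0, 102.2, 32.6, 7.9], [351.9, 137.6, 94.3, 24.0, -21.9]]
travel [-6.2, 64.6, 5.0] ang [0.1, 0.1, -89.6] j1,j7 0.34 -1.92
travel [-6.2, 64.6, 5.0] ang [0.1, -0.1, 90.4] j1,j7 0.34 -1.92
```

View pics/w6.png

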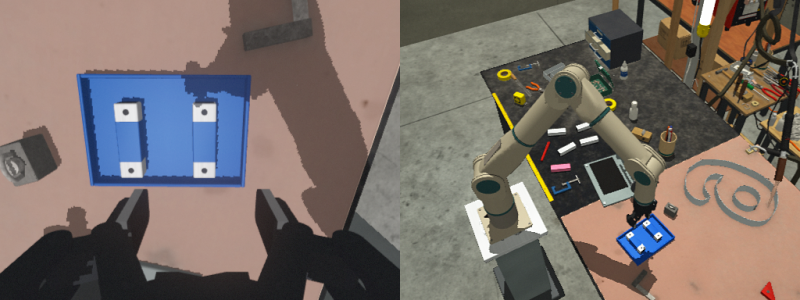

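Both finished bars lie in the tray (wrist px (130,140), (204,140)) and the bed is empty. Plain bars next, starting with the one at (566,234).

```bash
python3 -c "
from h import *
go([566,233.5,180],80.5)"
```

```text
travel [-19.1, 62.3, 2.0] ang [0.1, 0.1, -72.2] j1,j7 0.34 -1.92
travel [-19.1, 62.3, 2.0] ang [0.1, -0.1, 107.8] j1,j7 0.34 -1.92
```

```bash
python3 -m creep '[{"hand":0.75,"travel":[-0.5,5,0],"angular":[0,0,-6]},{"hand":0.75,"travel":[-1,10,0],"angular":[0,0,-12]},{"hand":0.75,"travel":[-2,15,0],"angular":[0,0,-20]},{"hand":0.75,"travel":[-4,20,0],"angular":[0,0,-28]},{"hand":0.75,"travel":[-6,24.5,0],"angular":[0,0,-36]},{"hand":0.75,"travel":[-8,29,0],"angular":[0,0,-44]},{"hand":0.75,"travel":[-10,33.5,0],"angular":[0,0,-52]},{"hand":0.75,"travel":[-12,38,0],"angular":[0,0,-60]},{"hand":0.75,"travel":[-14,42.5,0],"angular":[0,0,-66]},{"hand":0.75,"travel":[-16,47,0],"angular":[0.1,0.1,-72.2]},{"hand":0.75,"travel":[-18,51.5,0],"angular":[0.1,0.1,-72.2]},{"hand":0.75,"travel":[-19.1,56,1],"angular":[0.1,0.1,-72.2]},{"hand":0.75,"travel":[-19.1,60,2],"angular":[0.1,0.1,-72.2]},{"hand":0.75,"travel":[-19.1,62.3,2],"angular":[0.1,0.1,-72.2]},{"hand":0.75,"travel":[-19.1,62.3,2],"angular":[0.1,0.1,-72.2]},{"hand":0.75,"travel":[-19.1,62.3,2],"angular":[0.1,0.1,-72.2]}]'
cat >> h.py <<'E'
def wl():
    "bars on the table seen by the wrist camera"
    w=ctrl.get_image("wrist"); f=w["frame"].astype(int); m=(f.min(2)>90)&(f.max(2)-f.min(2)<30)
    m=cv2.morphologyEx(m.astype(np.uint8),cv2.MORPH_OPEN,np.ones((3,3)))
    for b,r in blobs(w,m,24,800,20000): print(b,r)
    print("pts",[(np.round(d["at"]).tolist(),round(d["confidence"],2)) for d in ctrl.spot_point("wrist","plain_0_mid")])
    return w
E
python3 - <<'E'
from h import *
w=wl(); cv2.imwrite("pics/w7.png",w["frame"][:,:,::-1])
go([566,233.5,4],80.5)
E
```

```text
clock: 15.9
eef_pos: [565.4, 232.9, 178.1]
tool_rot: [3.139, -0.003, -1.736]
force: [0.7, -1.0, 0.5]
width: 64.1
[396, 0, 116, 244] [574.7  39.5 217.9 115.   -6. ]
[215, 119, 62, 111] [566.4 243.9 106.   56.5  -9.5]
[248, 242, 53, 94] [439.1 239.1 110.2  40.7   7.7]
pts [([432.0, 235.0, 13.0], 0.71)]
travel [-0.3, 0.1, 17.5] ang [0.1, -0.1, -0.1] j1,j7 -0.6 -1.98
travel [-0.3, 0.1, 17.5] ang [-0.2, -0.1, 179.9] j1,j7 -0.6 -1.98
```

View pics/w7.png

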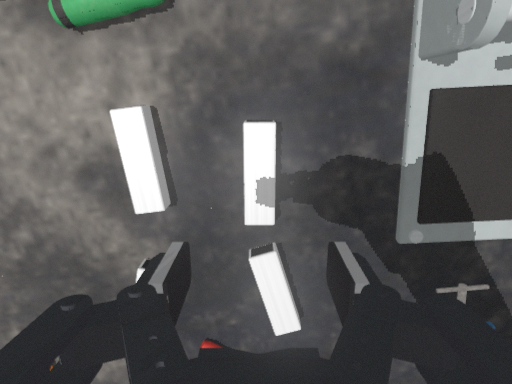

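The target bar is at px (260,173), aligned with the jaws. Descending.

```bash
python3 -m creep '[{"hand":0.75,"travel":[-0.1,0.1,5],"angular":[0,0,0]},{"hand":0.75,"travel":[-0.1,0.1,10],"angular":[0,0,0]},{"hand":0.75,"travel":[-0.1,0.1,14],"angular":[0,0,0]},{"hand":0.75,"travel":[-0.1,0.1,17.3],"angular":[0,0,0]},{"hand":0.75,"travel":[-0.1,0.1,17.3],"angular":[0,0,0]},{"hand":0,"travel":[-0.1,0.1,17.3],"angular":[0,0,0]},{"hand":0,"travel":[-0.1,0.1,17.3],"angular":[0,0,0]},{"hand":0,"travel":[-0.1,0.1,17.3],"angular":[0,0,0]},{"hand":0,"travel":[-0.1,0.1,17.3],"angular":[0,0,0]},{"hand":0,"travel":[-0.1,0.1,17.3],"angular":[0,0,0]},{"hand":0,"travel":[-0.1,0.1,17.3],"angular":[0,0,0]},{"hand":0,"travel":[-0.1,0.1,14],"angular":[0,0,0]},{"hand":0,"travel":[-0.1,0.1,9],"angular":[0,0,0]},{"hand":0,"travel":[-0.1,0.1,4],"angular":[0,0,0]},{"hand":0,"travel":[-0.1,0.1,2],"angular":[0,0,0]},{"hand":0,"travel":[-0.1,0.1,2],"angular":[0,0,0]}]'
python3 - <<'E'
from h import *
w=ctrl.get_image("wrist");f=w["frame"]
cv2.imwrite("pics/w8.png",f[:,:,::-1]); print(f[100:384:6,258].min(1).tolist())
go([548.7,39.6,150],83.3)
E
```

```text
clock: 17.6
eef_pos: [568.1, 233.3, 164.0]
tool_rot: [-3.135, 0.003, -1.739]
force: [-0.9, 0.8, -1.7]
width: 28.7
[55, 52, 54, 55, 57, 58, 62, 65, 64, 56, 134, 226, 226, 227, 226, 227, 226, 226, 227, 226, 227, 225, 224, 224, 136, 135, 134, 133, 133, 130, 131, 130, 131, 131, 129, 130, 175, 216, 215, 214, 213, 213, 212, 42, 42, 41, 33, 34]
travel [19.3, -1.5, 1.1] ang [-0.1, 0.0, -2.9] j1,j7 -0.6 -1.97
travel [19.3, -1.5, 1.1] ang [0.0, 0.2, 177.1] j1,j7 -0.6 -1.97
```

```bash
cat >> h.py <<'E'
def held(w,cols=(240,276)):
    "centre of the held bar's top face relative to the TCP, along tool y (mm), from its far and near top edges"
    s=ctrl.read_state(); f=w["frame"].astype(int); g=f[140:380,cols[0]:cols[1]].min(2)
    p=np.median(g,axis=1); j=np.where(p>165)[0]+140; print("rows",j.min(),j.max())
    P=toplane(w,[[258,j.min()],[258,j.max()]],s["eef_pos"][2]+20); print("len",np.linalg.norm(P[0]-P[1]).round(1),"off xy",(P.mean(0)-s["eef_pos"][:2]).round(1))
E
python3 - <<'E'
from h import *
held(ctrl.get_image("wrist"))
E
```

```text
rows 161 351
len 89.9 off xy [ 4.5 -0.6]
```

```bash
python3 -m creep '[{"hand":0,"travel":[4,-0.3,0],"angular":[0,0,-1]},{"hand":0,"travel":[8,-0.6,0],"angular":[0,0,-2]},{"hand":0,"travel":[12,-1,0],"angular":[0,0,-2.9]},{"hand":0,"travel":[16,-1.5,0.5],"angular":[0,0,-2.9]},{"hand":0,"travel":[19.3,-1.5,1.1],"angular":[0,0,-2.9]},{"hand":0,"travel":[19.3,-1.5,4],"angular":[0,0,-2.9]},{"hand":0,"travel":[19.3,-1.5,7],"angular":[0,0,-2.9]},{"hand":0,"travel":[19.3,-1.5,9],"angular":[0,0,-2.9]},{"hand":0,"travel":[19.3,-1.5,9],"angular":[0,0,-2.9]},{"hand":0,"travel":[19.3,-1.5,9],"angular":[0,0,-2.9]}]'
python3 - <<'E'
from h import *
go([548.7,39.6,26],83.3)
E
```

```text
clock: 18.7
eef_pos: [546.5, 39.3, 68.8]
tool_rot: [3.138, -0.003, -1.688]
force: [-0.2, -0.0, -1.0]
width: 28.5
travel [-0.1, -0.2, 4.3] ang [0.2, -0.1, -0.0] j1,j7 -0.24 -1.59
travel [-0.1, -0.2, 4.3] ang [-0.2, -0.3, 180.0] j1,j7 -0.24 -1.59
```

```bash
python3 -m creep '[{"hand":0,"travel":[-0.1,-0.2,2],"angular":[0.2,0,0]},{"hand":0,"travel":[-0.1,-0.2,4.3],"angular":[0.2,0,0]},{"hand":0,"travel":[-0.1,-0.2,4.3],"angular":[0.2,0,0]},{"hand":0,"travel":[-0.1,-0.2,4.3],"angular":[0.2,0,0]},{"hand":0.55,"travel":[-0.1,-0.2,4.3],"angular":[0.2,0,0]},{"hand":0.55,"travel":[-0.1,-0.2,4.3],"angular":[0.2,0,0]},{"hand":0.55,"travel":[-0.1,-0.2,4.3],"angular":[0.2,0,0]},{"hand":0.55,"travel":[-0.1,-0.2,2],"angular":[0.2,0,0]},{"hand":0.55,"travel":[-0.1,-0.2,-2],"angular":[0.2,0,0]},{"hand":0.55,"travel":[-0.1,-0.2,-7],"angular":[0.2,0,0]},{"hand":0.75,"travel":[-0.1,-0.2,-12],"angular":[0.2,0,0]},{"hand":0.75,"travel":[-0.1,-0.2,-12],"angular":[0.2,0,0]},{"hand":0.75,"travel":[-0.1,-0.2,-12],"angular":[0.2,0,0]}]'
python3 - <<'E'
from h import *
w=wl(); t=ctrl.get_image("top"); print([r.tolist() for r in bars(t,24)])
cv2.imwrite("pics/w9.png",w["frame"][:,:,::-1])
go([435,237.5,180],98)
E
```

```text
clock: 20.0
eef_pos: [549.7, 40.6, 190.3]
tool_rot: [-3.139, -0.002, -1.688]
force: [-0.2, 0.1, -0.0]
width: 64.1
[0, 0, 182, 140] [684.8 193.9 201.9  96.1 -74.2]
[63, 244, 57, 61] [458.5 230.8  68.   44.8   7.7]
pts [([434.0, 233.0, 11.0], 0.74), ([356.0, 139.0, 11.0], 0.62)]
[[1311.6, -257.5, 96.5, 44.9, -54.5], [976.1, 907.4, 127.9, 26.7, 87.0], [598.2, 343.2, 98.3, 32.9, -1.8], [439.2, 378.9, 102.2, 33.1, -21.8], [435.0, 238.2, 102.2, 32.1, 7.9], [386.6, -599.7, 86.2, 25.5, -74.1], [213.2, 56.6, 106.6, 39.2, -84.8]]
travel [-18.3, 13.5, 0.7] ang [0.2, -0.2, -14.7] j1,j7 -0.29 -1.63
travel [-18.3, 13.5, 0.7] ang [-0.2, -0.3, 165.3] j1,j7 -0.29 -1.63
```

View pics/w9.png

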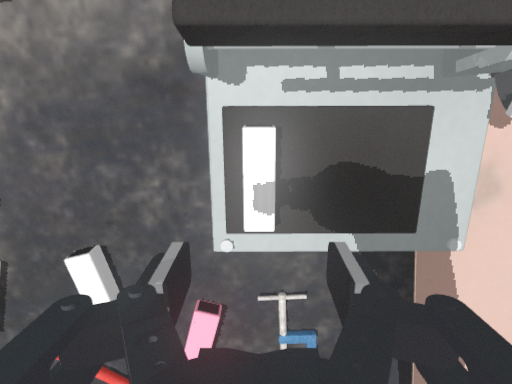

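Run:
```python
from h import *
w=ctrl.get_image("wrist")
th=np.radians(-6.7); A=np.array([[np.cos(th),np.sin(th)],[-np.sin(th),np.cos(th)]])
b=toplane(w,[[259.5,127],[259.5,232]],44); B=toplane(w,[[223,106],[433,106],[418,234],[226,234]],20)
c=B.mean(0); print(b.round(1),B.round(1),c.round(1)); print("clamp frame bar",((b-c)@A.T).round(1),((B-c)@A.T).round(1))
```

```text
[[593.4  33. ]
 [495.5  44.4]] [[ 614.    64.3]
 [ 591.4 -128.1]
 [ 463.3 -117.7]
 [ 486.9   80.2]] [538.9 -25.3]
clamp frame bar [[ 47.3  64.3]
 [-51.2  64.2]] [[  64.1   97.8]
 [  64.1  -96. ]
 [ -64.3 -100.5]
 [ -64.    98.7]]
```

The bar sits at clamp (-2, 64), which is right. The next bar, at (435,238), is unchanged.

```bash
python3 -m creep '[{"hand":0.75,"travel":[-5,3.5,0.2],"angular":[0,0,-5]},{"hand":0.75,"travel":[-9,7,0.4],"angular":[0,0,-10]},{"hand":0.75,"travel":[-14,10,0.7],"angular":[0.2,-0.2,-14.7]},{"hand":0.75,"travel":[-18.3,13.5,0.7],"angular":[0.2,-0.2,-14.7]},{"hand":0.75,"travel":[-18.3,13.5,0.7],"angular":[0.2,-0.2,-14.7]},{"hand":0.75,"travel":[-18.3,13.5,5],"angular":[0.2,-0.2,-14.7]},{"hand":0.75,"travel":[-18.3,13.5,10],"angular":[0.2,-0.2,-14.7]},{"hand":0.75,"travel":[-18.3,13.5,14],"angular":[0.2,-0.2,-14.7]},{"hand":0.75,"travel":[-18.3,13.5,14],"angular":[0.2,-0.2,-14.7]}]'
python3 - <<'E'
from h import *
wl(); go([435,237.5,5],98)
E
```

```text
clock: 21.1
eef_pos: [430.2, 235.0, 41.7]
tool_rot: [3.129, -0.004, -1.431]
force: [-0.8, 0.3, -0.1]
width: 63.9
[0, 90, 71, 175] [439.6 352.2  93.6  32.4  -5.4]
[228, 132, 61, 177] [435.3 235.8 100.6  29.9   7.7]
pts [([355.0, 132.0, 10.0], 0.78), ([434.0, 235.0, 12.0], 0.64)]
travel [-0.1, -0.1, 4.1] ang [0.2, -0.0, -0.1] j1,j7 -0.62 -1.79
travel [-0.1, -0.1, 4.1] ang [-0.1, -0.3, 179.9] j1,j7 -0.62 -1.79
```

```bash
python3 -m creep '[{"hand":0.75,"travel":[0,-0.1,2],"angular":[0.5,0,0]},{"hand":0.75,"travel":[0,-0.1,3.7],"angular":[0.5,0,0]},{"hand":0.75,"travel":[0,-0.1,3.7],"angular":[0.5,0,0]},{"hand":0,"travel":[0,-0.1,3.7],"angular":[0.5,0,0]},{"hand":0,"travel":[0,-0.1,3.7],"angular":[0.5,0,0]},{"hand":0,"travel":[0,-0.1,3.7],"angular":[0.5,0,0]},{"hand":0,"travel":[0,-0.1,3.7],"angular":[0.5,0,0]},{"hand":0,"travel":[0,-0.1,3.7],"angular":[0.5,0,0]},{"hand":0,"travel":[0,-0.1,3.7],"angular":[0.5,0,0]},{"hand":0,"travel":[0,-0.1,0],"angular":[0.5,0,0]},{"hand":0,"travel":[0,-0.1,-5],"angular":[0.5,0,0]},{"hand":0,"travel":[0,-0.1,-10],"angular":[0.5,0,0]},{"hand":0,"travel":[0,-0.1,-14],"angular":[0.5,0,0]},{"hand":0,"travel":[0,-0.1,-14],"angular":[0.5,0,0]}]'
python3 - <<'E'
from h import *
held(ctrl.get_image("wrist"))
go([532.7,-87.6,180],83.3)
E
```

```text
clock: 22.6
eef_pos: [438.7, 238.7, 192.4]
tool_rot: [-3.125, 0.004, -1.432]
force: [0.6, 0.6, -0.9]
width: 28.5
rows 161 351
len 89.8 off xy [4.5 0.9]
travel [33.6, -5.0, 0.9] ang [-0.7, 0.2, 14.7] j1,j7 -0.71 -1.83
travel [33.6, -5.0, 0.9] ang [-0.3, -1.0, -165.3] j1,j7 -0.71 -1.83
```

```bash
python3 -m creep '[{"hand":0,"travel":[4,-0.6,0],"angular":[0,0,3]},{"hand":0,"travel":[8,-1.2,0],"angular":[0,0,6]},{"hand":0,"travel":[13,-1.9,0],"angular":[0,0,9]},{"hand":0,"travel":[18,-2.7,0],"angular":[-0.7,0.2,12]},{"hand":0,"travel":[23,-3.4,0],"angular":[-0.7,0.2,14.7]},{"hand":0,"travel":[28,-4.2,0],"angular":[-0.7,0.2,14.7]},{"hand":0,"travel":[33.6,-5.1,0.9],"angular":[-0.7,0.2,14.7]},{"hand":0,"travel":[33.6,-5.1,0.9],"angular":[-0.7,0.2,14.7]},{"hand":0,"travel":[33.6,-5.1,0.9],"angular":[-0.7,0.2,14.7]},{"hand":0,"travel":[33.6,-5.1,5],"angular":[-0.7,0.2,14.7]},{"hand":0,"travel":[33.6,-5.1,9],"angular":[-0.7,0.2,14.7]},{"hand":0,"travel":[33.6,-5.1,12],"angular":[-0.7,0.2,14.7]},{"hand":0,"travel":[33.6,-5.1,12],"angular":[-0.7,0.2,14.7]},{"hand":0,"travel":[33.6,-5.1,12],"angular":[-0.7,0.2,14.7]}]'
python3 - <<'E'
from h import *
go([533.7,-87.5,25.7],83.3)
E
```

```text
clock: 24.05
eef_pos: [534.8, -85.4, 69.4]
tool_rot: [3.139, 0.001, -1.687]
force: [0.3, -0.0, -1.0]
width: 28.4
travel [0.2, 0.1, 4.4] ang [0.1, 0.1, 0.1] j1,j7 -0.01 -1.33
travel [0.2, 0.1, 4.4] ang [-0.1, 0.2, -179.9] j1,j7 -0.01 -1.33
```

```bash
python3 -m creep '[{"hand":0,"travel":[0.2,0.1,2],"angular":[0.1,0,0]},{"hand":0,"travel":[0.2,0.1,4.4],"angular":[0.1,0,0]},{"hand":0,"travel":[0.2,0.1,4.4],"angular":[0.1,0,0]},{"hand":0,"travel":[0.2,0.1,4.4],"angular":[0.1,0,0]},{"hand":0.55,"travel":[0.2,0.1,4.4],"angular":[0.1,0,0]},{"hand":0.55,"travel":[0.2,0.1,4.4],"angular":[0.1,0,0]},{"hand":0.55,"travel":[0.2,0.1,4.4],"angular":[0.1,0,0]},{"hand":0.55,"travel":[0.2,0.1,2],"angular":[0.1,0,0]},{"hand":0.55,"travel":[0.2,0.1,-2],"angular":[0.1,0,0]},{"hand":0.55,"travel":[0.2,0.1,-7],"angular":[0.1,0,0]},{"hand":0.75,"travel":[0.2,0.1,-12],"angular":[0.1,0,0]},{"hand":0.75,"travel":[0.2,0.1,-12],"angular":[0.1,0,0]},{"hand":0.75,"travel":[0.2,0.1,-12],"angular":[0.1,0,0]}]'
python3 - <<'E'
from h import *
w=wl(); t=ctrl.get_image("top"); print([r.tolist() for r in bars(t,24) if r[0]<800])
print([r.tolist() for r in bars(w,44)])
go([598,342.5,190],88)
E
```

```text
clock: 25.35
eef_pos: [534.5, -87.4, 190.8]
tool_rot: [-3.139, 0.002, -1.686]
force: [-0.2, 0.6, -1.1]
width: 64.3
pts [([530.0, -87.0, 31.0], 0.62)]
[[598.2, 343.2, 98.3, 32.9, -1.8], [439.0, 378.4, 102.4, 33.4, -21.2], [385.1, -590.9, 103.1, 31.5, -79.2], [352.5, 137.4, 93.0, 23.1, -22.2]]
[]
travel [-43.4, -1.5, -0.1] ang [0.2, 0.1, -4.6] j1,j7 -0.07 -1.37
travel [-43.4, -1.5, -0.1] ang [0.1, -0.3, 175.4] j1,j7 -0.07 -1.37
```

```bash
python3 -m creep '[{"hand":0.75,"travel":[-5,0.5,0],"angular":[0,0,-2]},{"hand":0.75,"travel":[-10,1,0],"angular":[0,0,-4.6]},{"hand":0.75,"travel":[-15,1.5,0],"angular":[0,0,-4.6]},{"hand":0.75,"travel":[-20,1.5,0],"angular":[0,0,-4.6]},{"hand":0.75,"travel":[-25,1.5,0],"angular":[0,0,-4.6]},{"hand":0.75,"travel":[-30,0.5,0],"angular":[0.2,0,-4.6]},{"hand":0.75,"travel":[-35,-0.5,0],"angular":[0.2,0,-4.6]},{"hand":0.75,"travel":[-40,-1.5,0],"angular":[0.2,0,-4.6]},{"hand":0.75,"travel":[-43.4,-1.5,0],"angular":[0.2,0,-4.6]},{"hand":0.75,"travel":[-43.4,-1.5,0],"angular":[0.2,0,-4.6]},{"hand":0.75,"travel":[-43.4,-1.5,5],"angular":[0.2,0,-4.6]},{"hand":0.75,"travel":[-43.4,-1.5,10],"angular":[0.2,0,-4.6]},{"hand":0.75,"travel":[-43.4,-1.5,14],"angular":[0.2,0,-4.6]},{"hand":0.75,"travel":[-43.4,-1.5,14],"angular":[0.2,0,-4.6]}]'
python3 - <<'E'
from h import *
wl(); go([598,342,5],88)
E
```

```text
clock: 26.9
eef_pos: [591.2, 338.9, 40.4]
tool_rot: [3.128, -0.007, -1.607]
force: [-1.4, -0.2, -0.7]
width: 64.2
pts []
travel [-0.1, -0.1, 4.3] ang [0.1, -0.0, -0.1] j1,j7 -0.68 -1.95
travel [-0.1, -0.1, 4.3] ang [-0.0, -0.2, 179.9] j1,j7 -0.68 -1.95
```

Run:
```python
from h import *
w=ctrl.get_image("wrist"); cv2.imwrite("pics/w10.png",w["frame"][:,:,::-1])
t=ctrl.get_image("scene"); print([(np.round(d["at"]).tolist(),round(d["confidence"],2)) for d in ctrl.spot_point("scene","plain_0_mid")]); go([598,342,5],88)
```

```text
[([531.0, -87.0, 30.0], 0.79), ([350.0, 134.0, 14.0], 0.58)]
travel [0.1, 0.1, 4.6] ang [-0.2, 0.2, -0.0] j1,j7 -0.68 -1.95
travel [0.1, 0.1, 4.6] ang [0.3, 0.3, 180.0] j1,j7 -0.68 -1.95
```

View pics/w10.png

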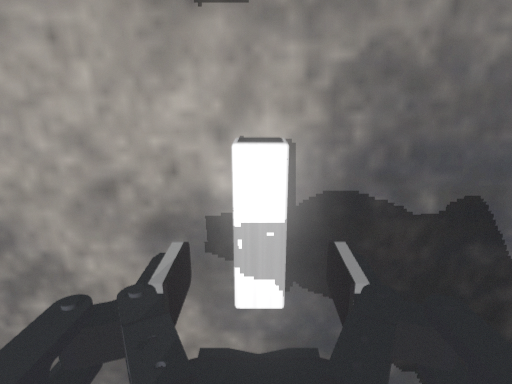

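The bar is centred between the jaws (px (260,223)). Grasping it.

```bash
python3 -m creep '[{"hand":0.75,"travel":[0,0,2],"angular":[0,0,0]},{"hand":0.75,"travel":[0,0,4.4],"angular":[0,0,0]},{"hand":0.75,"travel":[0,0,4.4],"angular":[0,0,0]},{"hand":0,"travel":[0,0,4.4],"angular":[0,0,0]},{"hand":0,"travel":[0,0,4.4],"angular":[0,0,0]},{"hand":0,"travel":[0,0,4.4],"angular":[0,0,0]},{"hand":0,"travel":[0,0,4.4],"angular":[0,0,0]},{"hand":0,"travel":[0,0,4.4],"angular":[0,0,0]},{"hand":0,"travel":[0,0,4.4],"angular":[0,0,0]},{"hand":0,"travel":[0,0,0],"angular":[0,0,0]},{"hand":0,"travel":[0,0,-5],"angular":[0,0,0]},{"hand":0,"travel":[0,0,-10],"angular":[0,0,0]},{"hand":0,"travel":[0,0,-14],"angular":[0,0,0]},{"hand":0,"travel":[0,0,-14],"angular":[0,0,0]}]'
python3 - <<'E'
from h import *
held(ctrl.get_image("wrist"))
go([541.2,-24,180],83.3)
E
```

```text
clock: 28.55
eef_pos: [602.6, 344.3, 199.5]
tool_rot: [-3.126, 0.011, -1.606]
force: [1.0, -0.5, -0.7]
width: 28.6
rows 165 351
len 88.9 off xy [3.5 0.2]
travel [37.0, 4.6, 1.2] ang [-0.6, 0.5, 4.7] j1,j7 -0.71 -1.99
travel [37.0, 4.6, 1.2] ang [-0.8, -0.9, -175.3] j1,j7 -0.71 -1.99
```

```bash
python3 -m creep '[{"hand":0,"travel":[3,2,0],"angular":[0,0,2]},{"hand":0,"travel":[7,4.4,0],"angular":[0,0,4]},{"hand":0,"travel":[12,4.4,0],"angular":[-0.6,0.5,4.7]},{"hand":0,"travel":[17,4.4,0],"angular":[-0.6,0.5,4.7]},{"hand":0,"travel":[22,4.4,0],"angular":[-0.6,0.5,4.7]},{"hand":0,"travel":[27,4.4,0],"angular":[-0.6,0.5,4.7]},{"hand":0,"travel":[32,4.4,0.5],"angular":[-0.6,0.5,4.7]},{"hand":0,"travel":[37,4.4,1.2],"angular":[-0.6,0.5,4.7]},{"hand":0,"travel":[37,4.4,1.2],"angular":[-0.6,0.5,4.7]},{"hand":0,"travel":[37,4.4,5],"angular":[-0.6,0.5,4.7]},{"hand":0,"travel":[37,4.4,9],"angular":[-0.6,0.5,4.7]},{"hand":0,"travel":[37,4.4,11],"angular":[-0.6,0.5,4.7]},{"hand":0,"travel":[37,4.4,11],"angular":[-0.6,0.5,4.7]},{"hand":0,"travel":[37,4.4,11],"angular":[-0.6,0.5,4.7]}]'
python3 - <<'E'
from h import *
held(ctrl.get_image("wrist"))
go([542.5,-24,26],83.3)
E
```

```text
clock: 30.0
eef_pos: [544.3, -23.7, 82.1]
tool_rot: [3.14, -0.0, -1.688]
force: [-0.4, -0.0, -0.6]
width: 28.9
rows 166 351
len 86.1 off xy [ 3.1 -0.8]
travel [0.1, 0.3, 5.7] ang [-0.0, -0.0, -0.0] j1,j7 -0.14 -1.44
travel [0.1, 0.3, 5.7] ang [-0.0, 0.0, 180.0] j1,j7 -0.14 -1.44
```

```bash
python3 -m creep '[{"hand":0,"travel":[0.1,0.2,3],"angular":[0,0,0]},{"hand":0,"travel":[0.1,0.2,5.6],"angular":[0,0,0]},{"hand":0,"travel":[0.1,0.2,5.6],"angular":[0,0,0]},{"hand":0,"travel":[0.1,0.2,5.6],"angular":[0,0,0]},{"hand":0.55,"travel":[0.1,0.2,5.6],"angular":[0,0,0]},{"hand":0.55,"travel":[0.1,0.2,5.6],"angular":[0,0,0]},{"hand":0.55,"travel":[0.1,0.2,5.6],"angular":[0,0,0]},{"hand":0.55,"travel":[0.1,0.2,3],"angular":[0,0,0]},{"hand":0.55,"travel":[0.1,0.2,-2],"angular":[0,0,0]},{"hand":0.55,"travel":[0.1,0.2,-7],"angular":[0,0,0]},{"hand":0.75,"travel":[0.1,0.2,-11],"angular":[0,0,0]},{"hand":0.75,"travel":[0.1,0.2,-11],"angular":[0,0,0]},{"hand":0.75,"travel":[0.1,0.2,-11],"angular":[0,0,0]}]'
python3 - <<'E'
from h import *
w=ctrl.get_image("wrist"); cv2.imwrite("pics/w11.png",w["frame"][:,:,::-1])
for c in("top","scene","wrist"):
    ctrl.get_image(c)
    for n in("lever_grip","lever_hinge"):print(c,n,[(np.round(d["at"],1).tolist(),round(d["confidence"],2)) for d in ctrl.spot_point(c,n)])
E
```

```text
clock: 31.35
eef_pos: [543.4, -24.3, 194.1]
tool_rot: [-3.139, 0.001, -1.688]
force: [-0.5, -0.5, -0.9]
width: 64.1
top lever_grip [([671.9, -177.0, 258.0], 0.59), ([541.6, -24.3, 15.0], 0.18)]
top lever_hinge [([642.6, -171.1, 81.1], 0.6), ([516.8, -411.5, 3.2], 0.45)]
scene lever_grip [([543.6, -23.8, 15.5], 0.73), ([673.4, -173.5, 256.6], 0.58), ([520.0, -404.8, -1.6], 0.31)]
scene lever_hinge [([640.9, -173.8, 79.3], 0.66), ([565.3, -389.2, 18.4], 0.22)]
wrist lever_grip []
wrist lever_hinge [([644.6, -172.7, 83.3], 0.59)]
```

View pics/w11.png

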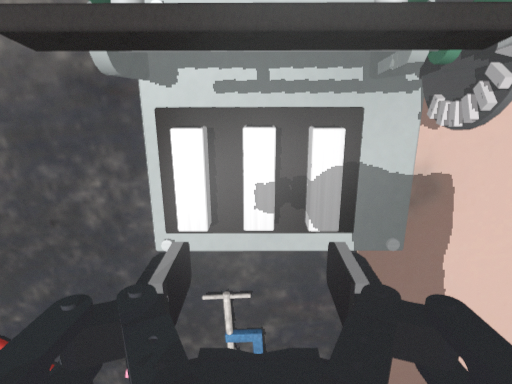

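The three bars lie evenly on the bed (px x 190, 259 and 326, all rows 127–232). Now the lever: I raise the tool and go above the grip.

```bash
python3 - <<'E'
from h import *
go([671.5,-175.8,340],83.3)
E
python3 -m creep '[{"hand":1,"travel":[0,0,-5],"angular":[0,0,0]},{"hand":1,"travel":[0,0,-10],"angular":[0,0,0]},{"hand":1,"travel":[0,0,-14],"angular":[0,0,0]},{"hand":1,"travel":[0,0,-15],"angular":[0,0,0]},{"hand":1,"travel":[0,0,-15],"angular":[0,0,0]}]'
python3 - <<'E'
from h import *
go([671.5,-175.8,340],83.3)
E
```

```text
travel [13.5, -14.6, -14.8] ang [0.0, -0.0, -0.0] j1,j7 -0.2 -1.48
travel [13.5, -14.6, -14.8] ang [-0.0, -0.0, 180.0] j1,j7 -0.2 -1.48
clock: 32.35
eef_pos: [543.6, -24.6, 343.9]
tool_rot: [-3.139, 0.0, -1.688]
force: [0.2, -0.6, -0.6]
width: 85.3
travel [13.5, -14.5, 0.4] ang [-0.2, 0.0, -0.0] j1,j7 -0.25 -1.55
travel [13.5, -14.5, 0.4] ang [0.0, 0.3, 180.0] j1,j7 -0.25 -1.55
```

```bash
python3 -m creep '[{"hand":1,"travel":[3,-3.2,0],"angular":[0,0,0]},{"hand":1,"travel":[6,-6.4,0],"angular":[0,0,0]},{"hand":1,"travel":[9,-9.6,0],"angular":[0,0,0]},{"hand":1,"travel":[12,-13,0],"angular":[0,0,0]},{"hand":1,"travel":[13.5,-14.5,0],"angular":[-0.1,0,0]},{"hand":1,"travel":[13.5,-14.5,0],"angular":[-0.1,0,0]},{"hand":1,"travel":[13.5,-14.5,0],"angular":[-0.1,0,0]},{"hand":1,"travel":[13.5,-14.5,0],"angular":[-0.1,0,0]}]'
python3 - <<'E'
from h import *
w=ctrl.get_image("wrist"); cv2.imwrite("pics/w12.png",w["frame"][:,:,::-1])
s=ctrl.read_state();print(s["qpos"].round(2))
for c in("top","wrist"):
    if c=="top": ctrl.get_image(c)
    for n in("lever_grip","lever_hinge","clamp_bed"):print(c,n,[(np.round(d["at"],1).tolist(),round(d["confidence"],2)) for d in ctrl.spot_point(c,n)])
G=np.array([[640.5,-172,80],[671.5,-175.8,257],[677,-176.5,289]])
d=rot(w["orientation"]).inv().apply(G-w["origin"]); print((d[:,:2]/d[:,2:]*w["fx"]+[w["cx"],w["cy"]]).round())
E
```

```text
clock: 33.15
eef_pos: [671.1, -174.0, 343.1]
tool_rot: [3.141, 0.002, -1.687]
force: [0.8, 0.9, 0.2]
width: 85.5
[ 0.04  0.64  0.34  1.22 -0.21  1.32 -1.31]
top lever_grip []
top lever_hinge [([639.9, -170.3, 77.1], 0.65)]
top clamp_bed [([539.6, -19.3, 16.5], 0.91)]
wrist lever_grip [([669.6, -173.8, 257.1], 0.92), ([638.0, -34.8, 199.9], 0.18)]
wrist lever_hinge [([643.3, -171.9, 81.7], 0.88)]
wrist clamp_bed [([541.7, -26.2, 22.4], 0.87)]
[[259. 179.]
 [260. 197.]
 [260. 204.]]
```

View pics/w12.png

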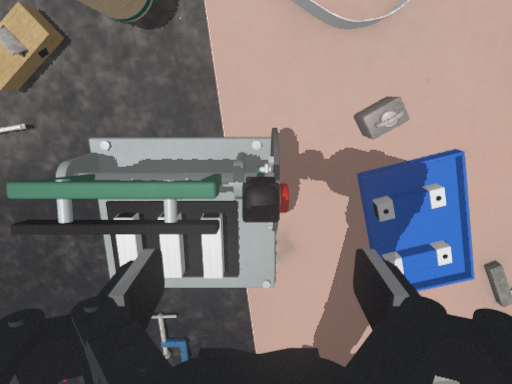

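The grip is at px (261,199) with the red button on its right at (285,199), between the open jaws. Descending over it and pinching.

```bash
python3 -m creep '[{"hand":0.85,"travel":[0.1,0,3],"angular":[0,0,0]},{"hand":0.85,"travel":[0.1,0,6],"angular":[0,0,0]},{"hand":0.85,"travel":[0.1,0,9],"angular":[0,0,0]},{"hand":0.85,"travel":[0.1,0,10.5],"angular":[0,0,0]},{"hand":0.85,"travel":[0.1,0,10.5],"angular":[0,0,0]},{"hand":0.85,"travel":[0.1,0,10.5],"angular":[0,0,0]}]'
python3 -m creep '[{"hand":0,"travel":[0,0,0],"angular":[0,0,0]},{"hand":0,"travel":[0,0,0],"angular":[0,0,0]},{"hand":0,"travel":[0,0,0],"angular":[0,0,0]},{"hand":0,"travel":[0,0,0],"angular":[0,0,0]},{"hand":0,"travel":[0,0,0],"angular":[0,0,0]},{"hand":0,"travel":[0,0,0],"angular":[0,0,0]},{"hand":0,"travel":[0,0,0],"angular":[0,0,0]},{"hand":0,"travel":[0,0,0],"angular":[0,0,0]}]'
python3 - <<'E'
import numpy as np
e0=1.745
for q in np.arange(.1,1.8,.1).tolist()+[1.765,1.785]: e=e0-q; print(round(q,3),round(18*(np.cos(e)-np.cos(e0)),1),round(18*(np.sin(e0)-np.sin(e)),1))
E
```

```text
clock: 34.15
eef_pos: [672.2, -176.4, 240.3]
tool_rot: [-3.139, 0.0, -1.688]
force: [-0.0, 0.2, 1.3]
width: 72.6
clock: 34.95
eef_pos: [673.0, -175.6, 242.0]
tool_rot: [-3.137, 0.001, -1.687]
force: [-0.0, 1.7, 6.8]
width: 23.0
0.1 1.8 -0.2
0.2 3.6 -0.3
0.3 5.4 -0.1
0.4 7.1 0.2
0.5 8.9 0.7
0.6 10.6 1.3
0.7 12.2 2.2
0.8 13.7 3.1
0.9 15.1 4.3
1.0 16.4 5.5
1.1 17.5 6.9
1.2 18.5 8.4
1.3 19.4 10.0
1.4 20.1 11.6
1.5 20.6 13.4
1.6 20.9 15.1
1.7 21.1 16.9
1.765 21.1 18.1
1.785 21.1 18.4
```

Width 23 mm means the grip is pinched flush with the button in. Swinging in stages, watching the force.

```bash
python3 -m creep '[{"hand":0,"travel":[0.9,0.9,-0.1],"angular":[0,0,0]}]' >/dev/null 2>&1 <<<"" & wait; true
```

```text
(no output)
```

That row had a slip: 0.9 cm of sideways travel that I did not intend. I'm checking the state before going on.

```bash
python3 -c "
from h import *
s=ctrl.read_state(); print(s['clock'],s['eef_pos'].round(1),s['tool_rot'].round(3),s['force'].round(1),s['torque'].round(2),round(s['width'],1))
go([671.9,-174.6,242],83.3)"
```

```text
35.05 [ 667.2 -174.9  243. ] [-3.131  0.013 -1.681] [ 7.7 23.4 -7.2] [ 2.97 -2.14 -0.14] 23.4
travel [-0.1, -0.5, 0.1] ang [-0.6, 0.7, 0.4] j1,j7 0.05 -1.27
travel [-0.1, -0.5, 0.1] ang [-1.2, -0.9, -179.6] j1,j7 0.05 -1.27
```

No harm done: the lever started turning, and the lateral position was held by the pinch (23 N, under the limit). I'll compute the next stages from the measured pose.

```bash
cat >> h.py <<'E'
TH=np.radians(-6.7); XC=np.array([np.cos(TH),np.sin(TH),0]); YC=np.array([-np.sin(TH),np.cos(TH),0])
H=np.array([641.5,-172,80]); H=H+YC*((np.array([673,-175.6,0])-H)@YC)
def lev(qs,r=181):
    "rows that carry the grasp point along the lever's arc, tool upright"
    s=ctrl.read_state(); Rc=rot(s["tool_rot"]); g=s["eef_pos"]+[0,0,19]-H
    print("q now",round(1.745-np.arctan2(g[2],-g@XC),3),"r",round(np.hypot(g[2],g@XC),1),"lat",round(g@YC,1),"F",s["force"].round(1),"w",round(s["width"],1))
    y0=np.radians(83.3)-np.pi
    print("ang",(Rc.inv()*R.from_euler('xyz',[np.pi,0,y0])).as_rotvec(degrees=True).round(1).tolist())
    for q in qs:
        e=1.745-q; p=H+r*(-np.cos(e)*XC+np.sin(e)*np.array([0,0,1]))-[0,0,19]
        print(q,np.round(Rc.inv().apply(p-s["eef_pos"])/10,1).tolist())
E
python3 -c "
from h import *
print(H); lev([.1,.2,.3,.4,.5,.6])"
```

```text
[ 641.51163369 -171.9009671    80.        ]
q now 0.033 r 183.8 lat 0.1 F [ 7.7 23.4 -7.2] w 23.4
ang [-0.6, 0.7, 0.4]
0.1 [-0.0, 1.2, 0.1]
0.2 [-0.0, 3.1, 0.1]
0.3 [-0.0, 4.9, 0.2]
0.4 [-0.0, 6.6, 0.5]
0.5 [-0.0, 8.4, 1.0]
0.6 [-0.0, 10.1, 1.6]
```

```bash
python3 -m creep '[{"hand":0,"travel":[0,0.5,0],"angular":[-0.3,0.4,0.2]},{"hand":0,"travel":[0,1.2,0.1],"angular":[-0.6,0.7,0.4]},{"hand":0,"travel":[0,2.2,0.1],"angular":[-0.6,0.7,0.4]},{"hand":0,"travel":[0,3.1,0.1],"angular":[-0.6,0.7,0.4]},{"hand":0,"travel":[0,4,0.1],"angular":[-0.6,0.7,0.4]},{"hand":0,"travel":[0,4.9,0.2],"angular":[-0.6,0.7,0.4]}]'
python3 -c "
from h import *
lev([.4,.5,.6,.7,.8,.9,1.0,1.1])"
```

```text
clock: 35.65
eef_pos: [622.9, -169.9, 243.4]
tool_rot: [-3.13, -0.0, -1.687]
force: [5.1, -0.7, 6.7]
width: 23.6
q now 0.277 r 183.4 lat -0.2 F [ 5.1 -0.7  6.7] w 23.6
ang [-0.6, -0.0, 0.0]
0.4 [-0.0, 2.2, 0.6]
0.5 [-0.0, 3.9, 1.1]
0.6 [-0.0, 5.6, 1.7]
0.7 [-0.0, 7.2, 2.5]
0.8 [-0.0, 8.8, 3.5]
0.9 [-0.0, 10.2, 4.6]
1.0 [-0.0, 11.5, 5.8]
1.1 [-0.0, 12.7, 7.2]
```

```bash
python3 -m creep '[{"hand":0,"travel":[0,1.1,0.3],"angular":[-0.3,0,0]},{"hand":0,"travel":[0,2.2,0.6],"angular":[-0.3,0,0]},{"hand":0,"travel":[0,3,0.8],"angular":[-0.3,0,0]},{"hand":0,"travel":[0,3.9,1.1],"angular":[-0.3,0,0]},{"hand":0,"travel":[0,4.8,1.4],"angular":[-0.3,0,0]},{"hand":0,"travel":[0,5.6,1.7],"angular":[-0.3,0,0]},{"hand":0,"travel":[0,6.4,2.1],"angular":[-0.3,0,0]},{"hand":0,"travel":[0,7.2,2.5],"angular":[-0.3,0,0]},{"hand":0,"travel":[0,8,3],"angular":[-0.3,0,0]},{"hand":0,"travel":[0,8.8,3.5],"angular":[-0.3,0,0]}]'
python3 -c "
from h import *
lev([.8,.9,1.0,1.1,1.2,1.3,1.4,1.5])"
```

```text
clock: 36.65
eef_pos: [537.2, -160.0, 209.9]
tool_rot: [-3.13, -0.0, -1.687]
force: [-0.7, 1.3, 8.1]
width: 23.2
q now 0.788 r 182.2 lat -0.4 F [-0.7  1.3  8.1] w 23.2
ang [-0.7, -0.0, 0.0]
0.8 [-0.0, 0.1, 0.2]
0.9 [-0.0, 1.5, 1.3]
1.0 [-0.0, 2.8, 2.6]
1.1 [-0.0, 4.0, 4.0]
1.2 [-0.0, 5.0, 5.4]
1.3 [-0.0, 5.9, 7.0]
1.4 [-0.0, 6.6, 8.7]
1.5 [-0.0, 7.2, 10.4]
```

```bash
python3 -m creep '[{"hand":0,"travel":[0,0.8,0.8],"angular":[-0.4,0,0]},{"hand":0,"travel":[0,1.5,1.3],"angular":[-0.4,0,0]},{"hand":0,"travel":[0,2.2,1.9],"angular":[-0.4,0,0]},{"hand":0,"travel":[0,2.8,2.6],"angular":[-0.4,0,0]},{"hand":0,"travel":[0,3.4,3.3],"angular":[-0.4,0,0]},{"hand":0,"travel":[0,4,4],"angular":[-0.4,0,0]},{"hand":0,"travel":[0,4.5,4.7],"angular":[-0.4,0,0]},{"hand":0,"travel":[0,5,5.4],"angular":[-0.4,0,0]},{"hand":0,"travel":[0,5.5,6.2],"angular":[-0.4,0,0]},{"hand":0,"travel":[0,5.9,7],"angular":[-0.4,0,0]},{"hand":0,"travel":[0,6.3,7.9],"angular":[-0.4,0,0]},{"hand":0,"travel":[0,6.6,8.7],"angular":[-0.4,0,0]}]'
python3 -c "
from h import *
lev([1.4,1.5,1.6,1.7,1.765,1.79,1.81])"
```

```text
clock: 37.85
eef_pos: [471.4, -152.5, 122.4]
tool_rot: [-3.138, 0.0, -1.688]
force: [-3.5, 0.4, 4.3]
width: 23.3
q now 1.4 r 181.9 lat -0.5 F [-3.5  0.4  4.3] w 23.3
ang [-0.2, 0.0, 0.0]
1.4 [-0.1, -0.1, 0.0]
1.5 [-0.1, 0.4, 1.8]
1.6 [-0.1, 0.8, 3.5]
1.7 [-0.1, 1.0, 5.3]
1.765 [-0.1, 1.0, 6.5]
1.79 [-0.1, 1.0, 7.0]
1.81 [-0.1, 1.0, 7.3]
```

```bash
python3 -m creep '[{"hand":0,"travel":[0,0.2,0.9],"angular":[0,0,0]},{"hand":0,"travel":[0,0.4,1.8],"angular":[0,0,0]},{"hand":0,"travel":[0,0.6,2.7],"angular":[0,0,0]},{"hand":0,"travel":[0,0.8,3.5],"angular":[0,0,0]},{"hand":0,"travel":[0,0.9,4.4],"angular":[0,0,0]},{"hand":0,"travel":[0,1,5.3],"angular":[0,0,0]},{"hand":0,"travel":[0,1,6],"angular":[0,0,0]},{"hand":0,"travel":[0,1,6.5],"angular":[0,0,0]},{"hand":0,"travel":[0,1,6.9],"angular":[0,0,0]},{"hand":0,"travel":[0,1,7.1],"angular":[0,0,0]},{"hand":0,"travel":[0,1,7.1],"angular":[0,0,0]},{"hand":0,"travel":[0,1,7.1],"angular":[0,0,0]}]'
python3 -c "
from h import *
lev([1.765,1.79,1.81,1.83])"
```

```text
clock: 39.05
eef_pos: [460.8, -151.2, 51.5]
tool_rot: [-3.14, 0.001, -1.688]
force: [-6.0, 1.0, 10.4]
width: 23.4
q now 1.797 r 182.1 lat -0.6 F [-6.   1.  10.4] w 23.4
ang [-0.1, 0.0, -0.0]
1.765 [-0.1, -0.1, -0.6]
1.79 [-0.1, -0.1, -0.1]
1.81 [-0.1, -0.1, 0.2]
1.83 [-0.1, -0.2, 0.6]
```

```bash
python3 -m creep '[{"hand":0,"travel":[0,0,0.3],"angular":[0,0,0]},{"hand":0,"travel":[0,0,0.4],"angular":[0,0,0]},{"hand":0,"travel":[0,0,0.4],"angular":[0,0,0]},{"hand":0,"travel":[0,0,0.4],"angular":[0,0,0]}]'
python3 - <<'E'
from h import *
lev([1.765])
t=ctrl.get_image("top"); s=ctrl.get_image("scene"); w=ctrl.get_image("wrist")
a=np.hstack([cv2.resize(s["frame"][150:300,200:400],(400,300),interpolation=cv2.INTER_CUBIC),cv2.resize(w["frame"],(400,300))])
cv2.imwrite("pics/w13.png",a[:,:,::-1])
E
```

```text
clock: 39.45
eef_pos: [461.0, -151.2, 50.4]
tool_rot: [-3.138, 0.002, -1.688]
force: [-9.5, 3.3, 40.3]
width: 23.2
q now 1.803 r 182.0 lat -0.5 F [-9.5  3.3 40.3] w 23.2
ang [-0.2, 0.1, -0.0]
1.765 [-0.1, -0.1, -0.7]
```

View pics/w13.png

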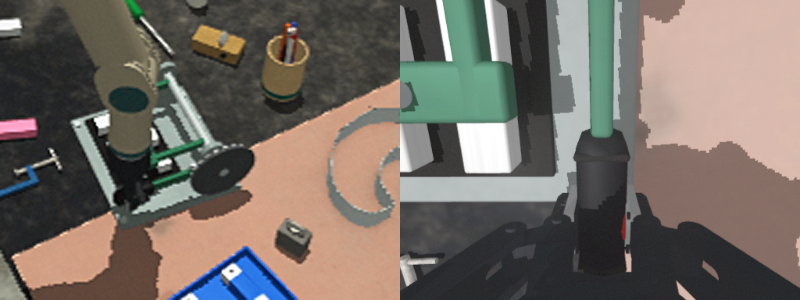

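The force jumped from 10 to 40 N over 1 mm, so the lever is on its stop. The picture shows it level, with the pad across the bars. Easing the push and letting go.

```bash
python3 -m creep '[{"hand":0,"travel":[0,0,0.1],"angular":[0,0,0]},{"hand":0,"travel":[0,0,0.1],"angular":[0,0,0]},{"hand":0.7,"travel":[0,0,0.1],"angular":[0,0,0]},{"hand":0.7,"travel":[0,0,0],"angular":[0,0,0]},{"hand":0.7,"travel":[0,0,0],"angular":[0,0,0]},{"hand":0.7,"travel":[0,0,0],"angular":[0,0,0]},{"hand":0.7,"travel":[0,0,0],"angular":[0,0,0]},{"hand":0.7,"travel":[0,0,-3],"angular":[0,0,0]},{"hand":0.7,"travel":[0,0,-8],"angular":[0,0,0]},{"hand":0.7,"travel":[0,0,-13],"angular":[0,0,0]},{"hand":0.7,"travel":[0,0,-18],"angular":[0,0,0]},{"hand":0.7,"travel":[0,0,-22],"angular":[0,0,0]},{"hand":0.7,"travel":[0,0,-22],"angular":[0,0,0]}]'
python3 - <<'E'
from h import *
w=ctrl.get_image("wrist"); t=ctrl.get_image("top")
for c in("wrist","top"):
    for n in("lever_grip","pad","lever_hinge"):print(c,n,[(np.round(d["at"],1).tolist(),round(d["confidence"],2)) for d in ctrl.spot_point(c,n)])
a=np.hstack([cv2.resize(w["frame"],(400,300),interpolation=cv2.INTER_AREA),cv2.resize(t["frame"][140:260,150:310],(400,300),interpolation=cv2.INTER_CUBIC)])
cv2.imwrite("pics/w14.png",a[:,:,::-1])
print([r.tolist() for r in bars(t,24) if r[0]<800])
E
```

```text
clock: 40.9
eef_pos: [463.4, -152.7, 275.6]
tool_rot: [-3.127, 0.001, -1.688]
force: [1.3, -0.0, -0.2]
width: 59.5
wrist lever_grip [([460.0, -151.7, 81.2], 0.85)]
wrist pad [([462.9, -403.7, 18.0], 0.45)]
wrist lever_hinge []
top lever_grip [([459.9, -154.2, 83.7], 0.79)]
top pad []
top lever_hinge [([641.6, -174.4, 78.2], 0.97), ([463.9, -403.5, 16.8], 0.28), ([567.0, -390.3, 19.5], 0.26)]
[[443.1, 407.4, 102.8, 33.3, -21.4], [385.2, -590.8, 103.2, 32.1, -79.8], [351.9, 137.5, 94.3, 23.9, -21.9]]
```

View pics/w14.png

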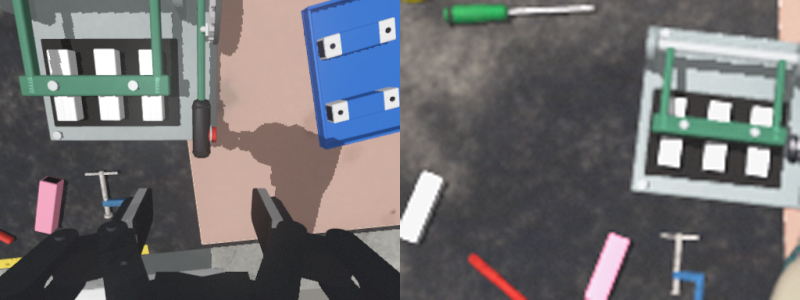

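The lever is level (grip measured at z ≈ 81–84, nominal 80) with the red button out again. The pad lies across three bars, both finished bars are in the tray, and the fourth plain bar is off the clamp. Handing in.

```bash
python3 -m creep '[{"hand":0.7,"travel":[0,0,0],"angular":[0,0,0]},{"hand":0.7,"travel":[0,0,0],"angular":[0,0,0]},{"hand":0.7,"travel":[0,0,0],"angular":[0,0,0]}]'; python3 -c "
from h import *
ctrl.get_image('wrist'); print([(np.round(d['at']),d['confidence']) for d in ctrl.spot_point('wrist','lever_grip')]); print(ctrl.finish_job())"
```

```text
clock: 41.6
eef_pos: [459.3, -151.3, 269.0]
tool_rot: [-3.141, 0.002, -1.689]
force: [-0.6, -0.5, 0.0]
width: 59.7
[(array([ 460., -150.,   81.]), 0.62)]
the job is handed in; nothing more can be done
None
```

The changeover is done and handed in at 41.6 s. Two finished bars were on the clamp and both are now in the blue tray. Three plain bars lie side by side on the bed, and the lever is locked down on them.

**Last checks**
- **Lever:** it reached its stop, with the force rising from 10 to 40 N over 1 mm. After I let go, the grip measured about 81 mm above the table (80 mm is level) and the red button was back out. I read the lock from that; I had no direct reading of the lever angle.
- **Bars under the pad:** in the last picture the cross bar lies over the middle of all three bars. The one I measured was within about 2 mm of its spot along the bar. The other two I judged by eye to be level with it.
- **Everything else:** I did not touch the fourth plain bar, the look-alikes or the other tools, and the robot ended clear of everything.

**What went wrong or disagreed**
- **Sideways slip:** I typed one wrong row at the start of the lever swing, 9 mm sideways. It pushed the pinched grip sideways with about 23 N for 0.1 s. The next row corrected it, and the pictures show no shift.
- **Lever angle:** the angle worked out from the tool position read 1.80 rad at the stop against a nominal 1.765. I put this down to the fingers sitting a few millimetres off the grip centre.
- **Knocked bar:** the fourth plain bar moved about 3 cm during the run without the robot near it. It is still off the clamp.

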